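# Refit spacer, washer and drive bushing on a centrifuge spindle

## Robot

A 7-joint arm with a two-finger parallel gripper is mounted at the origin on a cart in front of the work surface, level with it; the furniture and walls round the work are solid. World frame = base frame: x ahead of the robot, y to its left, z up, the work surface at z = 0. Lengths are in m, angles in rad, forces in N, time in s.
With the tool pointing down it reaches from about 0.4 to 0.85 m from the base axis. Payload 4.5 kg.
Tool frame: the origin (TCP) lies on the centre line of the jaws, within the pads' length; the fingertips stand 14 mm ahead of it and the grasp point (between the pads) lies 5 mm behind it; y points along the fingers, z is the direction in which the jaws open and shut, and the axes are right-handed (so a half turn about y gives the same grasp; the last joint's range is limited). The gripper opens to 88 mm and grips with 3 to 60 N. Pads are 18 mm wide; open, the fingers measure 123 mm over their backs; the gripper's body (75 mm by 187 mm) begins 45 mm behind the grasp point.
Start: joints at [1.322, 0.689, -0.195, 1.565, 0.157, 0.902, -0.215], TCP at [0.174, -0.6, 0.253] pointing down, gripper open.
Joint ranges: [-3.01, 3.01], [-0.46, 2.08], [-1.47, 1.51], [0.13, 2.56], [-1, 4.14], [0.04, 2.09], [-2.66, 2.66]. Speed limits (rad/s): [2.57, 2.57, 3.14, 3.14, 3.14, 3.14, 3.14].

## Interface

Orientations are given as a unit quaternion [x, y, z, w].
In Python, from plant import get_state, imaging, job gives the robot as it stands.
- The arm moves only by the tool send_rows, never from a script. Its argument "motion" is a list that holds one entry, the list of rows, each a list of 7 numbers: the turn, a rotation vector about the tool's x, y, z scaled (see below), then the shift along the tool's x, y, z scaled (see below), then the gripper's target within -1 to 1 (shut at 1, half-way at 0, fully open at -1). In form: [[[rx, ry, rz, tx, ty, tz, gripper], ...]]. A call has exactly 5 rows; each row shifts and turns the commanded pose from where the row before left it, along the tool's axes as they then stand; what a row does not reach is not made up. The controller multiplies each number of a shift by 0.02 m and each number of a turn by 0.08 rad. A row lasts 1/12 s, in which the tool goes at most 41.7 mm and 7.16 degrees, less where a joint would pass 70% of its speed; a pose out of reach is approached as far as the arm can. A call with a number of a shift or a turn outside -1 to 1 is refused whole. A call with a gripper value outside its range is refused whole. The fingers move at their own pace and stop on an object; "force" is the grip in N (left out, the last holds). Time passes only in rows, so rows that do not move let the fingers close, or fill a call up. It gives the time, the measured TCP pose, the force and the opening at its end, in the units of the state.
- get_state(): the state, without advancing time (a new reading comes with each control period).
- imaging.snapshot(name): name is "scene" or "top"; returns a dict with "img" (400x640x3 uint8, red, green, blue), "camera_matrix" (3x3 intrinsics, pixels), "R" (3x3) and "t" (3): a world point X has camera coordinates R X + t. Camera axes: x right, y down, z forward; pixel columns grow to the right and rows downward; lengths in m; the calibration is good to about 2 mm. A picture is of the moment at which its call begins. There is no depth.
- job.finish_job(): hands the job in, once; it reports no verdict.
The state is a dict: "clock": time; "q": joint angles; "qd": joint speeds; "joint_torque": joint torques, N m; "tool_pos": TCP position; "eef_rot": TCP orientation; "contact_force": force on the tool from outside, world axes, zero at the start; "moment": the same for the moment, N m; "opening": opening from 0.0 (shut) to 1.0 (fully open).
Only numpy, scipy, OpenCV 4.12 (cv2) and the standard library are available. Lean on these libraries where they do the work, as an engineer would, in place of code of your own. Each camera call takes 0.05 s, during which the arm holds its last target.

## Task

The small centrifuge's drive unit has been cleaned; put its spindle back together: thread the tall spacer sleeve on first, then the flat washer, then the square-bored bushing with its flange down, each pushed fully home on the one below, and let go. The bushing goes down over the spindle's square only when their sides line up, so press lightly and turn it until it drops; never load the drive unit with more than 30 N. Leave the vial, the timer and the forceps where they are.

Things in the scene. Friction and masses are not known exactly. Their poses are not given: they have to be found in the camera images.
- drive_unit: White plastic box 110 x 110 mm, 34 mm high, grey top plate, fixed to the worktop; its heading varies. Origin at the centre of its underside, on the worktop and on the upright spindle's axis; z up, x and y along its sides. A steel spindle stands up from the middle of its top, to 102 mm above the worktop. A brake holds the spindle still up to a torque of 0.15 N m; beyond that it turns.
- seat (a point): Centre of the round raised seat, 42 mm diameter, 40 mm above the drive unit's origin, on which the spacer stands; the spindle rises from it: round, 22 mm diameter, from 40 to 69 mm above the origin (top edge chamfered 1 mm), then square. Axes as the drive unit's.
- square_top (a point): Spindle axis at the top of its square part (15.5 x 15.5 mm, 69 to 96 mm above the origin); above it a round nose, 15 mm diameter, to 102 mm, tapering to 11 mm. Axes are the drive unit's: the square's own heading is NOT the box's, is not reported and differs each run (repeats every 90 degrees): see it from above or find it by feel.
- spacer: Tall plain sleeve of dark steel: 38 mm outer diameter, 24 mm round bore right through, 25 mm high, about 50 g, loose, standing upright on the worktop. Origin at the centre of its underside, z up along the bore. Home with its underside on the seat, 40 mm above the drive unit's origin.
- washer: Flat thick dark steel washer: 56 mm outer diameter, 24 mm round bore, 7 mm thick, about 60 g, loose, lying flat on the worktop. Origin at the centre of its underside, z up. Home lying on the spacer, underside 65 mm above the drive unit's origin.
- bushing: Dark steel, loose, about 120 g: square body 30 x 30 mm, 27 mm high overall, round flange 44 mm diameter and 5 mm thick at its bottom, square bore 17 x 17 mm through, parallel to the body's sides, mouth chamfered below. Origin: centre of underside, z up, x, y square to the sides. Stands on the square's top at any heading; goes down only within 5 degrees of it. Home 72 mm above the unit's origin.
- vial: Brown glass injection vial with an orange-banded label, 24 mm diameter, 54 mm high, standing loose behind the drive unit; leave alone. Origin at the centre of its underside.
- timer: White bench timer, 55 x 62 x 22 mm, lying loose behind the parts; leave alone. Origin at the centre of its underside.
- forceps: Steel thumb forceps, 127 mm long, 18 mm wide, 7 mm high, lying loose behind the parts with their length along their own y; leave alone. Origin at the centre of the underside.
Mind the look-alikes: they are no part of the job. What is shaped like the bushing but pink or purple is not meant.

How it is judged:
On the way, in this order (a step that is already met when the one before it is completed fails the run):
1. the spacer is on the spindle, home on the seat (z of spacer in the frame of drive_unit between 0.038 and 0.042 m and horizontal distance between spacer and drive_unit below 0.0025 m and angle between spacer's own z axis and vertical below 0.06 rad), for 0.2 s.
2. the washer is on the spindle, home on the spacer (all of step 1 and z of washer in the frame of drive_unit between 0.063 and 0.067 m and horizontal distance between washer and drive_unit below 0.0025 m and angle between washer's own z axis and vertical below 0.06 rad), for 0.2 s.
3. the bushing is over the square, home on the washer (all of step 2 and z of bushing in the frame of drive_unit between 0.07 and 0.074 m and horizontal distance between bushing and drive_unit below 0.0025 m and angle between bushing's own z axis and vertical below 0.06 rad), for 0.2 s.
At the end, for the whole second after the job is handed in: Spacer on the seat, washer on the spacer, bushing on the washer, all round the spindle: undersides 40, 65 and 72 mm above the drive unit's origin within 2 mm, centred on its axis within 2.5 mm, upright within 0.06 rad, at rest and released (all of step 3 and linear speed of each of spacer, washer, bushing below 0.01 m/s); the robot touches nothing.
It fails at once if the drive unit or its spindle is loaded with more than 30 N (contact force between drive_unit and anything else above 30 N).
It fails at once if a bystander (vial, timer, forceps) is moved by more than 20 mm or the vial is tipped (distance of any of vial, timer, forceps from where it was at the start of the episode above 0.02 m or angle between vial's own z axis and vertical above 0.3 rad).
It also fails if it takes over 72 s, if anything falls off the work surface, if the arm or the gripper's body presses on something with over 40 N, if the wrist force passes 120 N, or if a joint passes its speed limit or range.

## Working session

There is one attempt and no reset: what is moved stays moved. The work goes in short steps, Python scripts to look and compute and a tool call to move; the robot and the scene stay as the last step left them, time stands still between calls to the robot, and variables do not carry over. Pictures are saved under pics/ and viewed, and the job is handed in when it is done.

Besides the shell and the picture viewer there is one more tool, called after "Request:" as name(argument=value, ...), one argument or row to a line, values as JSON. send_rows: Moves the arm, as the interface text tells. Its arguments: {"type":"object","properties":{"motion":{"type":"array"},"force":{"type":"number"}},"required":["motion"]}

```bash
mkdir -p pics; ls; python3 - <<'E'
from plant import get_state, imaging, job
import cv2,numpy as np
s=get_state(); print({k:np.round(v,4).tolist() for k,v in s.items()})
for n in("scene","top"):
    d=imaging.snapshot(n); cv2.imwrite(f"pics/{n}0.png",d["img"][:,:,::-1]); np.savez(f"{n}0.npz",**d)
    print(n,np.round(d["camera_matrix"],1).tolist(),np.round(d["R"],3).tolist(),np.round(d["t"],3).tolist())
E
```

```text
pics
{'clock': 0.0, 'q': [1.3218, 0.69, -0.1945, 1.5663, 0.1573, 0.9025, -0.2151], 'qd': [0.0025, -0.0002, -0.0, 0.0011, -0.0021, -0.0005, 0.0009], 'joint_torque': [0.0008, -52.7564, -1.2667, -15.3427, -0.0527, 0.0066, 0.0002], 'tool_pos': [0.1742, -0.5996, 0.2519], 'eef_rot': [-0.0998, 0.7007, -0.6994, 0.0995], 'contact_force': [-0.6631, -0.3143, 0.8426], 'moment': [0.0163, -0.0255, 0.0231], 'opening': 0.9994}
scene [[379.6, 0.0, 320.7], [0.0, 379.6, 197.1], [0.0, 0.0, 1.0]] [[-0.854, -0.52, 0.009], [-0.281, 0.448, -0.849], [0.437, -0.728, -0.529]] [0.469, 0.26, 0.788]
top [[436.5, 0.0, 317.0], [0.0, 436.5, 200.2], [0.0, 0.0, 1.0]] [[0.019, -1.0, -0.019], [-0.993, -0.016, -0.113], [0.113, 0.021, -0.993]] [-0.078, 0.578, 1.152]
```

View pics/scene0.png

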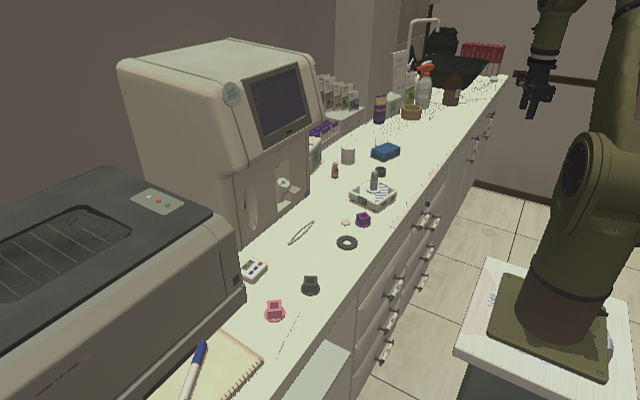

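View pics/top0.png

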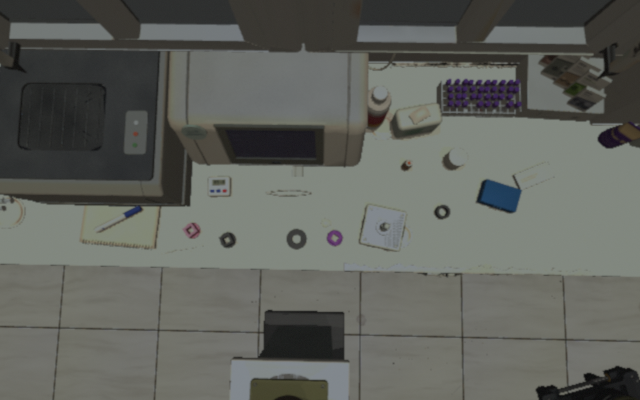

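The top view shows the washer at about (297,239), the dark bushing at (228,240), the drive unit at (383,228) and the spacer at about (442,212). The decoys are the pink one at (192,231) and the purple one at (334,238). I'll zoom in next.

```bash
cat > h.py <<'E'
import numpy as np,cv2
from plant import get_state, imaging, job
def ray(d,uv,z):
    K,R,t=d["camera_matrix"],d["R"],d["t"]
    r=R.T@np.linalg.solve(K,np.array([uv[0],uv[1],1.])); c=-R.T@t
    return c+r*(z-c[2])/r[2]
def proj(d,X):
    p=d["camera_matrix"]@(d["R"]@np.asarray(X,float)+d["t"]); return p[:2]/p[2]
def crop(d,x,y,w,h,f,name):
    cv2.imwrite("pics/"+name,cv2.resize(d["img"][y:y+h,x:x+w,::-1],None,fx=f,fy=f,interpolation=cv2.INTER_CUBIC))
E
python3 - <<'E'
from h import *
t=np.load("top0.npz"); s=np.load("scene0.npz")
crop(t,180,180,130,90,6,"t1.png"); crop(t,330,180,130,90,6,"t2.png"); crop(s,240,140,160,160,4,"s1.png")
for n,uv,z in [("spacer",(442,212),.025),("washer",(297,239),.007),("bush",(228,240),.027),("sp",(384,226),.102)]: print(n,ray(t,uv,z).round(4))
E
```

```text
spacer [ 0.5536 -0.4062  0.025 ]
washer [ 0.4741 -0.0141  0.007 ]
bush [0.4676 0.1714 0.027 ]
sp [ 0.5086 -0.2396  0.102 ]
```

View pics/t1.png

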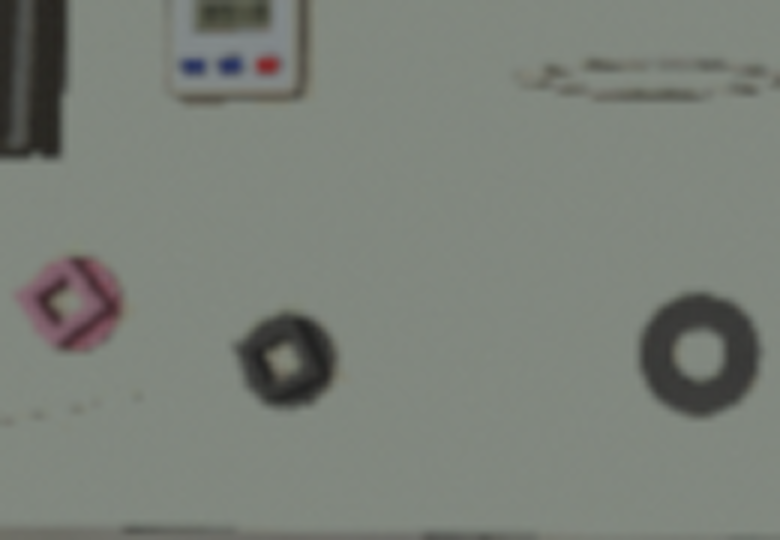

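View pics/t2.png

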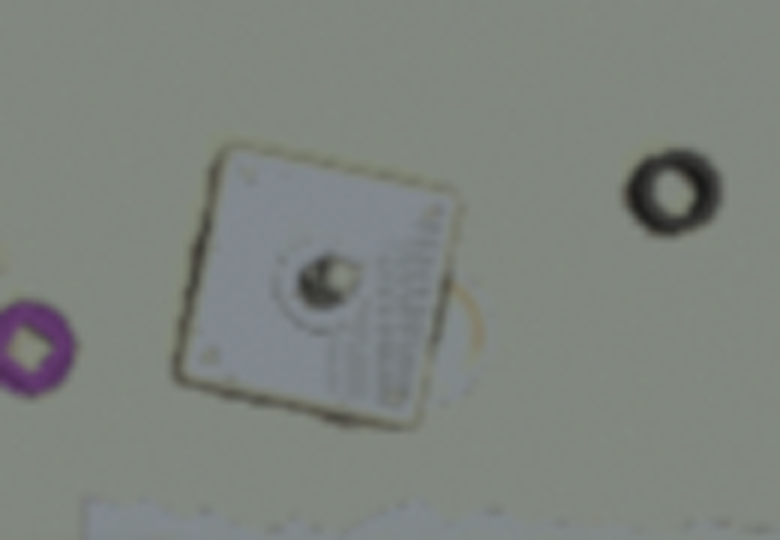

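View pics/s1.png

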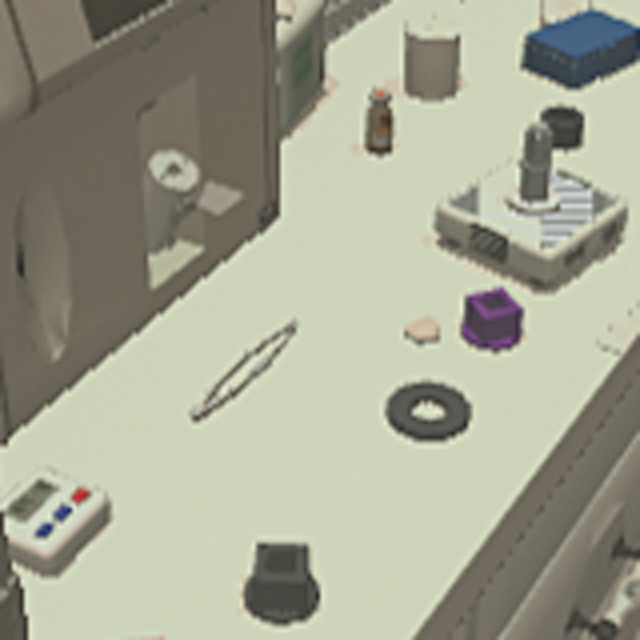

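```bash
python3 - <<'E'
from h import *
from scipy.spatial.transform import Rotation as Ro
t=np.load("top0.npz"); s=np.load("scene0.npz")
print(Ro.from_quat(get_state()["eef_rot"]).as_matrix().round(3).tolist())
for n,d in(("top",t),("scene",s)): print(n,"cam",(-d["R"].T@d["t"]).round(3))
def blob(d,x0,y0,x1,y1,thr,show=True):
    g=cv2.cvtColor(d["img"],cv2.COLOR_RGB2GRAY)[y0:y1,x0:x1]
    g=cv2.resize(g,None,fx=8,fy=8,interpolation=cv2.INTER_CUBIC)
    m=(g<thr).astype(np.uint8)
    c,h=cv2.findContours(m,cv2.RETR_CCOMP,cv2.CHAIN_APPROX_NONE)
    out=[]
    for i,k in enumerate(c):
        if cv2.contourArea(k)<300: continue
        (e,ax,an)=cv2.fitEllipse(k)
        out.append((h[0][i][3]>=0,((np.array(e)+.5)/8-.5+[x0,y0]),np.array(ax)/8,an))
    return out
for nm,d,b,thr in [("washer",t,(280,222,314,256),95),("washer",s,(330,228,362,256),110),("bush",t,(214,226,242,254),95),("bush",s,(296,268,328,300),110),("spacer",t,(430,200,454,224),95),("spacer",s,(372,162,390,180),110)]:
    for hole,e,ax,an in blob(d,*b,thr):
        print(nm,hole,e.round(2),ax.round(2),[ray(d,e,z)[:2].round(4).tolist() for z in (0,.0035,.007,.0125,.025)])
E
```

```text
[[-0.96, -0.001, 0.279], [-0.279, 0.002, -0.96], [0.0, -1.0, -0.002]]
top cam [ 0.446 -0.093  1.208]
scene cam [0.129 0.701 0.633]
washer False [296.15 238.63] [19.8  20.17] [[0.4753, -0.0113], [0.4752, -0.0115], [0.4751, -0.0117], [0.475, -0.0121], [0.4747, -0.013]]
washer True [296.15 238.58] [8.62 8.71] [[0.4754, -0.0113], [0.4754, -0.0115], [0.4753, -0.0118], [0.4751, -0.0121], [0.4748, -0.013]]
washer False [346.69 242.56] [14.14 20.72] [[0.476, -0.0129], [0.4741, -0.009], [0.4721, -0.0051], [0.4691, 0.0011], [0.4623, 0.0152]]
washer True [346.66 242.34] [5.02 8.8 ] [[0.4765, -0.0137], [0.4746, -0.0098], [0.4726, -0.0058], [0.4696, 0.0004], [0.4628, 0.0145]]
bush False [227.52 239.63] [15.53 16.03] [[0.4691, 0.1788], [0.469, 0.1781], [0.4689, 0.1773], [0.4688, 0.176], [0.4686, 0.1732]]
bush True [226.94 239.59] [4.8  5.22] [[0.4692, 0.1805], [0.4691, 0.1797], [0.469, 0.1789], [0.4689, 0.1776], [0.4687, 0.1748]]
bush False [310.02 285.77] [18.12 20.84] [[0.4735, 0.1708], [0.4716, 0.1737], [0.4697, 0.1767], [0.4667, 0.1813], [0.46, 0.1917]]
spacer False [441.71 211.66] [14.12 16.14] [[0.5569, -0.412], [0.5565, -0.4111], [0.5562, -0.4101], [0.5557, -0.4087], [0.5546, -0.4054]]
spacer True [441.72 211.75] [6.08 7.67] [[0.5566, -0.412], [0.5563, -0.4111], [0.556, -0.4102], [0.5554, -0.4087], [0.5543, -0.4054]]
spacer False [378.66 172.84] [10.62 16.14] [[0.5635, -0.4179], [0.5611, -0.4117], [0.5587, -0.4056], [0.5549, -0.3958], [0.5464, -0.3738]]
```

```bash
python3 - <<'E'
from h import *
t=np.load("top0.npz"); s=np.load("scene0.npz")
crop(t,352,196,60,60,10,"t3.png"); crop(s,340,160,64,60,10,"s3.png")
E
```

```text
(no output)
```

View pics/t3.png

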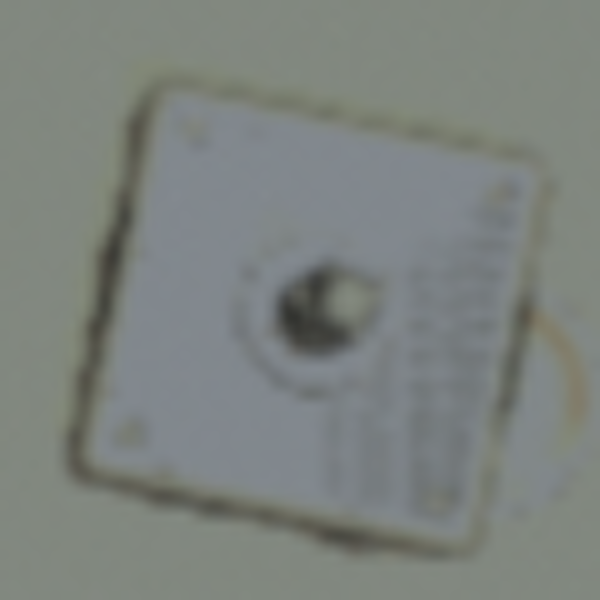

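View pics/s3.png

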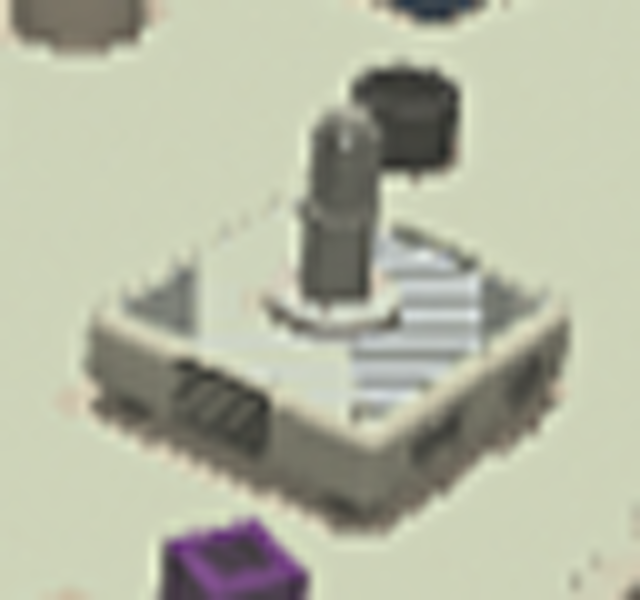

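```bash
python3 - <<'E'
from h import *
t=np.load("top0.npz"); s=np.load("scene0.npz")
f=lambda c,x0,y0:((c[0]+.5)/10-.5+x0,(c[1]+.5)/10-.5+y0)
P=[ray(t,f(c,352,196),.034)[:2] for c in [(158,85),(545,155),(478,550),(85,468)]]
print("box",np.mean(P,0).round(4),[np.linalg.norm(P[i]-P[i-1]).round(4) for i in range(4)],[np.degrees(np.arctan2(*(P[i]-P[i-1])[::-1])).round(1) for i in range(4)])
print("seat",ray(t,f((313,322),352,196),.040))
print("nose",ray(t,f((347,294),352,196),.102))
# spindle silhouette bottom/scene
print("scene nose",ray(s,f((347,115),340,160),.102)," seat",ray(s,f((335,300),340,160),.040))
g=cv2.cvtColor(t["img"],cv2.COLOR_RGB2GRAY); print(g[219:234,376:394])
g=cv2.cvtColor(s["img"],cv2.COLOR_RGB2GRAY); print(g[168:194,366:382])
E
```

```text
box [ 0.51   -0.2464] [np.float64(0.105), np.float64(0.1054), np.float64(0.1075), np.float64(0.1065)] [np.float64(-10.4), np.float64(-99.4), np.float64(170.2), np.float64(79.3)]
seat [ 0.50742605 -0.24472396  0.04      ]
nose [ 0.51136556 -0.2452164   0.102     ]
scene nose [ 0.50934887 -0.24113334  0.102     ]  seat [ 0.50651715 -0.23848164  0.04      ]
[[135 135 133 133 131 131 134 134 134 133 133 135 135 135 134 135 135 134]
 [134 134 131 131 129 129 134 134 133 132 131 134 135 135 135 135 134 132]
 [133 133 129 129 134 134 134 132 126 127 132 134 134 134 134 134 134 132]
 [128 129 133 133 134 133 127 116 105 108 120 126 130 132 133 133 132 129]
 [123 123 133 133 129 120 102  77  79  95 106 113 118 124 127 131 129 123]
 [130 130 133 129 113  96  82  61  75 102 121 121 114 113 123 131 130 125]
 [131 134 133 118  86  87  85  65  87 116 130 131 124 121 126 132 131 126]
 [126 133 132 108  66  70  76  69  91 118 129 131 123 117 125 133 131 126]
 [125 133 132 106  62  52  66  70  85 108 121 123 115 114 127 133 132 128]
 [122 132 129 106  71  55  59  61  68  82  96 110 111 119 132 134 12
[... 1425 characters left out ...]
  97  85 143 203 139 114 122]
 [207 208 211 223 124  87  96  98 100  98  85 150 183 186 153 131]
 [207 208 206 224 112  85  97 100 100  97  82 154 189 192 193 206]
 [208 207 202 207 108  87  98  99  99  96  81 183 202 192 190 190]
 [207 204 205 178  97  90  99 100 100  95  80 196 180 158 156 157]
 [205 204 206 196 103  88  97  97  97  92  77 189 203 202 205 206]
 [181 190 211 219 119  87  89  90  87  88  92 196 216 214 186 179]
 [157 141 184 214 178 168 121 157 163 164 168 215 221 183 164 160]
 [196 109 112 167 192 211 180 215 222 214 207 202 187 112 202 214]
 [216 167 161 103 107 141 168 169 171 157 146 134 105  98 162 169]
 [211 215 221 169 159 143 142 141 144 142 163 159 169 180 179 176]]
```

Request:
send_rows(
  motion=[
    [[0, 0.9, 0, 0, 0.5, 0, -1], [0, 0.9, 0, 0, 0.5, 0, -1], [0, 0.9, 0, 0, 0.5, 0, -1], [0, 0.83, 0, 0, 0.5, 0, -1], [0, 0, 0, -1, 0.5, -0.5, -1]],
  ],
  force=30,
)

```text
clock: 0.52
tool_pos: [0.1888, -0.5922, 0.2019]
eef_rot: [-0.002, -0.707, 0.708, 0.005]
contact_force: [-0.3, -0.5, -0.8]
opening: 0.999
```

Request:
send_rows(
  motion=[
    [[0, 0, 0, -1, 0.4, -0.5, -1], [0, 0, 0, -1, 0.4, -0.5, -1], [0, 0, 0, -1, 0.4, -0.5, -1], [0, 0, 0, -1, 0.4, -0.5, -1], [0, 0, 0, -1, 0.4, -0.5, -1]],
  ],
)

```text
clock: 0.93
tool_pos: [0.2952, -0.5393, 0.1619]
eef_rot: [-0.0, 0.707, -0.707, 0.0]
contact_force: [-0.7, 0.3, 0.1]
opening: 0.995
```

Request:
send_rows(
  motion=[
    [[0, 0, 0, -1, 0.4, -0.5, -1], [0, 0, 0, -1, 0.4, -0.5, -1], [0, 0, 0, -1, 0.4, -0.5, -1], [0, 0, 0, -1, 0.4, -0.5, -1], [0, 0, 0, -1, 0.4, -0.5, -1]],
  ],
)

```text
clock: 1.35
tool_pos: [0.3951, -0.4892, 0.1219]
eef_rot: [-0.0, 0.707, -0.707, -0.0]
contact_force: [0.4, -0.2, -0.4]
opening: 1.0
```

Request:
send_rows(
  motion=[
    [[0, 0, 0, -1, 0, -0.5, -1], [0, 0, 0, -1, 0, -0.5, -1], [0, 0, 0, -1, 0, -0.5, -1], [0, 0, 0, -1, 0, -0.5, -1], [0, 0, 0, -1, 0, -0.5, -1]],
  ],
)

```text
clock: 1.77
tool_pos: [0.495, -0.4391, 0.1222]
eef_rot: [-0.001, 0.707, -0.707, -0.0]
contact_force: [-0.3, -0.2, -0.3]
opening: 0.995
```

Request:
send_rows(
  motion=[
    [[0, 0, 0, -1, 0.5, -0.5, -1], [0, 0, 0, -1, 0.5, -0.5, -1], [0, 0, 0, -1, 0.5, -0.5, -1], [0, 0, 0, 0, 0.5, 0, -1], [0, 0, 0, 0, 0, 0, -1]],
  ],
)

```text
clock: 2.18
tool_pos: [0.5543, -0.4073, 0.08]
eef_rot: [-0.002, 0.708, -0.706, 0.0]
contact_force: [-0.9, -1.0, -0.5]
opening: 0.998
```

Request:
send_rows(
  motion=[
    [[0, 0, 0, 0, 1, 0, -1], [0, 0, 0, 0, 1, 0, -1], [0, 0, 0, 0, 0.9, 0, -0.3], [0, 0, 0, 0, 0.2, 0, 0.4], [0, 0, 0, 0, 0, 0, 0.4]],
  ],
  force=15,
)

```text
clock: 2.6
tool_pos: [0.552, -0.4105, 0.0195]
eef_rot: [-0.001, 0.707, -0.707, -0.002]
contact_force: [0.6, -0.6, 0.4]
opening: 0.799
```

Request:
send_rows(
  motion=[
    [[0, 0, 0, 0, 0, 0, 0.4], [0, 0, 0, 0, 0, 0, 0.4], [0, 0, 0, 0, 0, 0, 0.4], [0, 0, 0, 0, 0, 0, 0.4], [0, 0, 0, 0, 0, 0, 0.4]],
  ],
)

```text
clock: 3.02
tool_pos: [0.5548, -0.4101, 0.0216]
eef_rot: [-0.0, -0.707, 0.707, -0.001]
contact_force: [-0.6, 0.7, 5.6]
opening: 0.425
```

```bash
python3 - <<'E'
from h import *
s=get_state(); print({k:np.round(s[k],4).tolist() for k in("clock","q","tool_pos","opening")})
d=imaging.snapshot("scene"); crop(d,320,120,100,80,7,"s4.png")
E
```

```text
{'clock': 3.0167, 'q': [0.5774, 1.0675, -0.0152, 1.4743, 0.0233, 0.5989, -1.0195], 'tool_pos': [0.5548, -0.4101, 0.0216], 'opening': 0.4251}
```

View pics/s4.png

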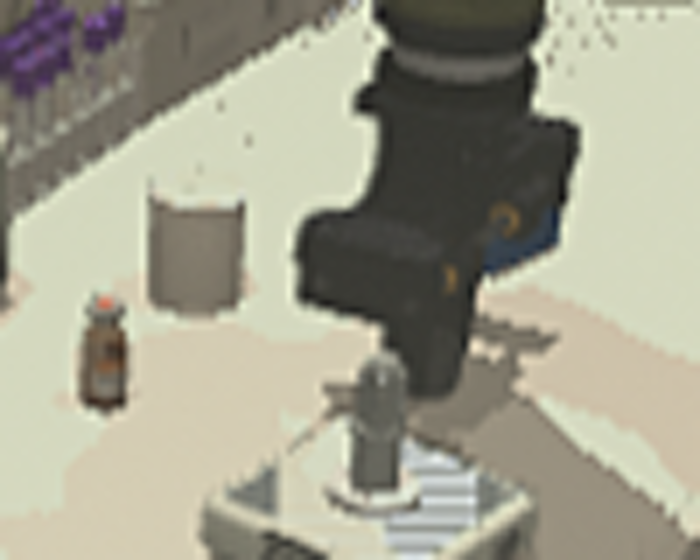

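Request:
send_rows(
  motion=[
    [[0, 0, 0, 0, -0.3, 0, 0.4], [0, 0, 0, 0, 0, 0, -0.2], [0, 0, 0, 0, 0, 0, -0.2], [0, -1, 0, 0, 0, 0, -0.2], [0, -1, 0, 0, 0, 0, -0.2]],
  ],
)

```text
clock: 3.48
tool_pos: [0.5544, -0.41, 0.0267]
eef_rot: [0.058, -0.705, 0.705, -0.058]
contact_force: [-0.7, -0.0, 0.4]
opening: 0.599
```

Request:
send_rows(
  motion=[
    [[0, -1, 0, 0, 0, 0, -0.2], [0, -1, 0, 0, 0, 0, -0.2], [0, -1, 0, 0, 0, 0, -0.2], [0, -1, 0, 0, 0, 0, -0.2], [0, -1, 0, 0, 0, 0, -0.2]],
  ],
)

```text
clock: 3.9
tool_pos: [0.5542, -0.4101, 0.0266]
eef_rot: [0.197, -0.679, 0.679, -0.197]
contact_force: [-0.6, -0.8, -0.0]
opening: 0.598
```

Request:
send_rows(
  motion=[
    [[0, -1, 0, 0, 0, 0, -0.2], [0, -1, 0, 0, 0, 0, -0.2], [0, -1, 0, 0, 0, 0, -0.2], [0, -1, 0, 0, 0, 0, -0.2], [0, -1, 0, 0, 0, 0, -0.2]],
  ],
)

```text
clock: 4.32
tool_pos: [0.5542, -0.4102, 0.0266]
eef_rot: [0.328, -0.626, 0.627, -0.328]
contact_force: [0.1, 0.1, -1.3]
opening: 0.602
```

Request:
send_rows(
  motion=[
    [[0, -1, 0, 0, 0, 0, -0.2], [0, -1, 0, 0, 0, 0, -0.2], [0, -1, 0, 0, 0, 0, -0.2], [0, -1, 0, 0, 0, 0, -0.2], [0, -1, 0, 0, 0, 0, -0.2]],
  ],
)

```text
clock: 4.73
tool_pos: [0.5542, -0.4102, 0.0266]
eef_rot: [0.446, -0.549, 0.549, -0.446]
contact_force: [-0.2, -0.9, 0.2]
opening: 0.601
```

Request:
send_rows(
  motion=[
    [[0, -1, 0, 0, 0, 0, -0.2], [0, -1, 0, 0, 0, 0, -0.2], [0, -0.63, 0, 0, 0, 0, 0.3], [0, 0, 0, 0, 0, 0, 0.4], [0, 0, 0, 0, 0, 0, 0.4]],
  ],
  force=20,
)

```text
clock: 5.15
tool_pos: [0.5542, -0.4102, 0.0266]
eef_rot: [-0.5, 0.5, -0.5, 0.5]
contact_force: [-0.7, 0.1, -1.3]
opening: 0.423
```

Request:
send_rows(
  motion=[
    [[0, 0, 0, 0, 0, 0, 0.4], [0, 0, 0, 0, 0, 0, 0.4], [0, 0, 0, 0, 0, 0, 0.4], [0, 0, 0, 0, 0, 0, 0.4], [0, 0, 0, 0, 0, 0, 0.4]],
  ],
  force=30,
)

```text
clock: 5.57
tool_pos: [0.5544, -0.41, 0.0267]
eef_rot: [0.5, -0.5, 0.5, -0.5]
contact_force: [1.0, 1.1, -0.7]
opening: 0.419
```

```bash
python3 - <<'E'
from h import *
for i in range(2):
    s=get_state(); print({k:np.round(s[k],4).tolist() for k in("clock","q","tool_pos","eef_rot","opening","contact_force","moment")})
    d=imaging.snapshot("scene")
E
```

```text
{'clock': 5.5667, 'q': [0.7672, 1.0852, -0.4002, 1.4626, 0.5584, 0.7085, 0.1293], 'tool_pos': [0.5544, -0.41, 0.0267], 'eef_rot': [0.5, -0.5, 0.5001, -0.4999], 'opening': 0.4191, 'contact_force': [1.0383, 1.0603, -0.7429], 'moment': [-0.0697, -0.1081, 0.0083]}
{'clock': 5.6167, 'q': [0.7673, 1.0852, -0.4003, 1.4627, 0.5584, 0.7086, 0.1293], 'tool_pos': [0.5543, -0.41, 0.0267], 'eef_rot': [0.5, -0.5, 0.5, -0.4999], 'opening': 0.4151, 'contact_force': [0.6218, 0.032, 0.5868], 'moment': [-0.0165, -0.091, 0.0028]}
```

Request:
send_rows(
  motion=[
    [[0, 0, 0, 0, -1, 0, 0.4], [0, 0, 0, 0, -1, 0, 0.4], [0, 0, 0, -0.5, -1, -0.3, 0.4], [0, 0, 0, -1, -1, -0.5, 0.4], [0, 0, 0, -1, -1, -0.5, 0.4]],
  ],
  force=40,
)

```text
clock: 6.08
tool_pos: [0.5279, -0.3601, 0.1275]
eef_rot: [0.5, -0.5, 0.501, -0.5]
contact_force: [0.7, 1.1, 1.0]
opening: 0.417
```

Request:
send_rows(
  motion=[
    [[0, 0, 0, -1, -1, -0.5, 0.4], [0, 0, 0, -1, 0, -0.5, 0.4], [0, 0, 0, -1, 0, 0, 0.4], [0, 0, 0, -1, 0, 0, 0.4], [0, 0, 0, -1, 0, 0, 0.4]],
  ],
)

```text
clock: 6.5
tool_pos: [0.5082, -0.2593, 0.1472]
eef_rot: [0.5, -0.5, 0.5, -0.5]
contact_force: [0.3, -0.9, 0.2]
opening: 0.418
```

Request:
send_rows(
  motion=[
    [[0, 0, 0, -0.65, 0, 0, 0.4], [0, 0, 0, 0, 0, 0, 0.4], [0, 0, 0, 0, 0, 0, 0.4], [0, 0, 0, 0, 0, 0, 0.4], [0, 0, 0, 0, 0, 0, 0.4]],
  ],
)

```text
clock: 6.92
tool_pos: [0.5081, -0.2489, 0.1466]
eef_rot: [0.5, -0.5, 0.501, -0.499]
contact_force: [-0.1, -0.8, -0.3]
opening: 0.418
```

```bash
python3 - <<'E'
from h import *
for n in("scene","top"):
    d=imaging.snapshot(n); crop(d,*((320,100,100,100) if n=="scene" else (340,180,90,80)),6,f"{n}5.png")
s=get_state(); print({k:np.round(s[k],4).tolist() for k in("clock","q","tool_pos","eef_rot","opening","contact_force","moment")})
E
```

```text
{'clock': 7.0167, 'q': [0.6151, 0.7855, -0.4148, 1.8342, 0.5073, 0.6285, -0.1113], 'tool_pos': [0.5081, -0.2485, 0.1466], 'eef_rot': [0.4997, -0.5004, 0.5007, -0.4993], 'opening': 0.4154, 'contact_force': [-0.5271, -0.7041, -0.154], 'moment': [-0.032, -0.1074, 0.0097]}
```

View pics/scene5.png

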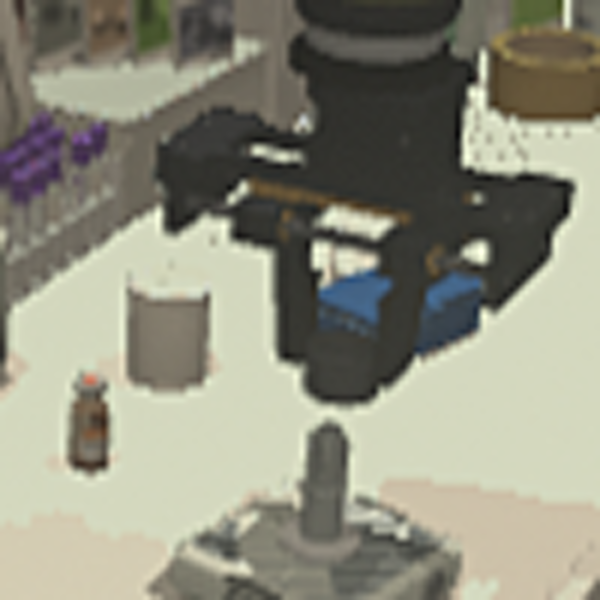

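View pics/top5.png

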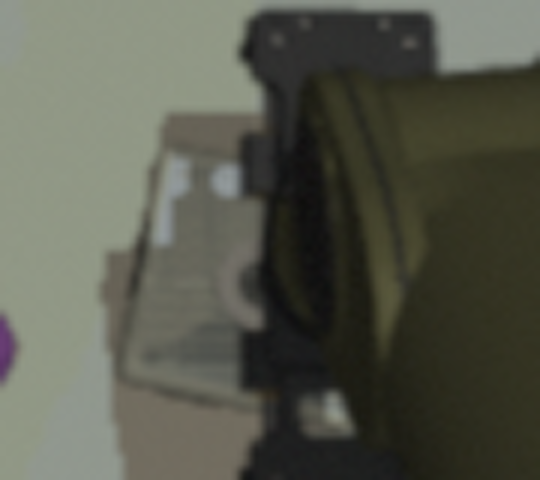

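```bash
python3 - <<'E'
from h import *
d=np.load("scene0.npz")
g=cv2.cvtColor(imaging.snapshot("scene")["img"],cv2.COLOR_RGB2GRAY)
print(g[156:192,366:388])
for X in [(.5081,-.2485,.12),(.5081,-.2485,.14),(.5081,-.2485,.10),(.5081,-.2485,.05),(.5181,-.2485,.1),(.5081,-.2385,.1),(.5543,-.41,.0125)]: print(X,proj(d,X).round(2))
E
```

```text
[[ 82  48  54  55  54  58  61  63  62  62  64  63  63  61  61  62  60  55
   55  57  57  55]
 [ 79  46  53  56  54  60  62  60  61  62  63  62  63  62  60  61  56  56
   56  56  58  54]
 [ 86  42  50  54  54  59  62  63  62  61  62  62  63  61  61  61  56  55
   56  56  58  55]
 [117  41  38  44  48  57  63  65  65  64  64  65  66  61  62  61  56  56
   57  57  56  49]
 [180 158 127  93  98  65  58  62  65  67  67  65  66  64  63  62  56  56
   57  56  52  38]
 [219 226 205 187 132  69  58  63  64  63  63  64  64  64  65  62  57  55
   56  53  43  73]
 [212 215 220 234 121  54  59  63  64  64  64  64  64  64  63  59  57  54
   52  44  76 166]
 [211 212 215 229 118  54  58  63  63  63  63  64  63  63  64  58  52  46
   40  75 166 222]
 [212 212 214 226 128  56  55  61  63  65  64  64  65  63  62  57  46 120
  116 167 220 218]
 [212 211 212 220 186  89  49  55  59  62  63  63  62  60  58  50  53 195
  198 220 217 213]
 [212 212 213 216 225 174 130  76  49  50  51  52  50  48  42  80 152 220
  220 216 213 212]
 [212 212 212 213 216 223 205 169 158 128 122 123 121 154 154 171 220 219
  2
[... 1825 characters left out ...]
 88 121 129 121 114 110 154 159
  159 158 156 185]
 [133 136 137 131  94  94 100 101  99  94  87 113 116 102  84  78 155 164
  161 157 201 210]
 [126 134 137 140 110 100  98  97  96  95 101 119 120 123  90  81  78  76
   75  69 171 185]
 [114 119 130 140 133 124 118 117 115 116 127 137 140 133  96  90  90  91
   89  79  75  75]
 [123 112 118 128 134 139 140 140 140 139 137 138 132 107 104 107 107 107
  107 107  92  90]]
(0.5081, -0.2485, 0.12) [376.17 164.81]
(0.5081, -0.2485, 0.14) [376.76 158.73]
(0.5081, -0.2485, 0.1) [375.6  170.77]
(0.5081, -0.2485, 0.05) [374.21 185.19]
(0.5181, -0.2485, 0.1) [372.55 169.93]
(0.5081, -0.2385, 0.1) [374.21 172.1 ]
(0.5543, -0.41, 0.0125) [380.49 171.25]
```

Request:
send_rows(
  motion=[
    [[0, 0, 0, -0.07, 0, 0.15, 0.4], [0, 0, 0, 0, 0.4, 0, 0.4], [0, 0, 0, 0, 0.4, 0, 0.4], [0, 0, 0, 0, 0.05, 0, 0.4], [0, 0, 0, 0, 0.05, 0, 0.4]],
  ],
)

```text
clock: 7.48
tool_pos: [0.5107, -0.2454, 0.1277]
eef_rot: [-0.5, 0.501, -0.499, 0.5]
contact_force: [-0.3, -0.4, -0.8]
opening: 0.414
```

Request:
send_rows(
  motion=[
    [[0, 0, 0, 0, 0.05, 0, 0.4], [0, 0, 0, 0, 0.05, 0, 0.4], [0, 0, 0, 0, 0.05, 0, 0.4], [0, 0, 0, 0, 0, 0, 0.4], [0, 0, 0, 0, 0, 0, 0.4]],
  ],
)

```text
clock: 7.9
tool_pos: [0.5114, -0.2457, 0.1258]
eef_rot: [0.5, -0.5, 0.5, -0.5]
contact_force: [-0.4, -0.2, -0.5]
opening: 0.419
```

Request:
send_rows(
  motion=[
    [[0, 0, 0, 0, 0.08, 0, 0.4], [0, 0, 0, 0, 0, 0.05, 0.4], [0, 0, 0, 0, 0, 0.05, 0.4], [0, 0, 0, 0, 0, 0.05, 0.4], [0, 0, 0, 0, 0, 0, 0.4]],
  ],
)

```text
clock: 8.32
tool_pos: [0.5141, -0.2457, 0.1241]
eef_rot: [0.5, -0.5, 0.5, -0.5]
contact_force: [0.5, -0.2, 0.1]
opening: 0.416
```

Request:
send_rows(
  motion=[
    [[0, 0, 0, 0, 0, 0.05, 0.4], [0, 0, 0, 0, 0, 0.05, 0.4], [0, 0, 0, 0, 0, 0, 0.4], [0, 0, 0, 0, 0, 0, 0.4], [0, 0, 0, 0, 0, 0, 0.4]],
  ],
)

```text
clock: 8.73
tool_pos: [0.5147, -0.2458, 0.1238]
eef_rot: [-0.501, 0.501, -0.499, 0.499]
contact_force: [-5.3, -0.8, 1.9]
opening: 0.418
```

Request:
send_rows(
  motion=[
    [[0, 0, 0, 0, 0, -0.2, 0.4], [0, 0, 0, 0, 0, -0.2, 0.4], [0, 0, 0, 0, 0, -0.05, 0.4], [0, 0, 0, 0, 0, 0, 0.4], [0, 0, 0, 0, 0, 0, 0.4]],
  ],
)

```text
clock: 9.15
tool_pos: [0.5081, -0.2456, 0.1243]
eef_rot: [-0.5, 0.5, -0.5, 0.5]
contact_force: [0.2, -0.2, -1.0]
opening: 0.416
```

Request:
send_rows(
  motion=[
    [[0, 0, 0, 0, 0, -0.05, 0.4], [0, 0, 0, 0, 0, -0.05, 0.4], [0, 0, 0, 0, 0, 0, 0.4], [0, 0, 0, 0, 0, 0, 0.4], [0, 0, 0, 0, 0, 0, 0.4]],
  ],
)

```text
clock: 9.57
tool_pos: [0.5054, -0.2456, 0.1241]
eef_rot: [0.5, -0.5, 0.5, -0.5]
contact_force: [0.7, -0.7, 0.1]
opening: 0.415
```

Request:
send_rows(
  motion=[
    [[0, 0, 0, 0, 0, -0.05, 0.4], [0, 0, 0, 0, 0, 0, 0.4], [0, 0, 0, 0, 0, -0.05, 0.4], [0, 0, 0, 0, 0, 0, 0.4], [0, 0, 0, 0, 0, 0, 0.4]],
  ],
)

```text
clock: 9.98
tool_pos: [0.5045, -0.2455, 0.1243]
eef_rot: [-0.499, 0.499, -0.5, 0.501]
contact_force: [3.7, 1.0, -1.9]
opening: 0.415
```

Request:
send_rows(
  motion=[
    [[0, 0, 0, 0, 0, 0.3, 0.4], [0, 0, 0, -0.15, 0, 0, 0.4], [0, 0, 0, -0.05, 0, 0, 0.4], [0, 0, 0, 0, 0, 0, 0.4], [0, 0, 0, 0, 0, 0, 0.4]],
  ],
)

```text
clock: 10.4
tool_pos: [0.5087, -0.2415, 0.124]
eef_rot: [0.5, -0.5, 0.5, -0.5]
contact_force: [0.5, -0.3, -0.4]
opening: 0.416
```

Request:
send_rows(
  motion=[
    [[0, 0, 0, -0.05, 0, 0, 0.4], [0, 0, 0, 0, 0, 0, 0.4], [0, 0, 0, -0.05, 0, 0, 0.4], [0, 0, 0, 0, 0, 0, 0.4], [0, 0, 0, 0, 0, 0, 0.4]],
  ],
)

```text
clock: 10.82
tool_pos: [0.5093, -0.2396, 0.1242]
eef_rot: [0.5, -0.5, 0.5, -0.5]
contact_force: [-0.4, -0.2, -0.8]
opening: 0.416
```

Request:
send_rows(
  motion=[
    [[0, 0, 0, -0.05, 0, 0, 0.4], [0, 0, 0, 0, 0, 0, 0.4], [0, 0, 0, -0.05, 0, 0, 0.4], [0, 0, 0, 0, 0, 0, 0.4], [0, 0, 0, 0, 0, 0, 0.4]],
  ],
)

```text
clock: 11.23
tool_pos: [0.5093, -0.2386, 0.1241]
eef_rot: [0.5, -0.5, 0.501, -0.499]
contact_force: [0.2, -3.3, -1.9]
opening: 0.414
```

Request:
send_rows(
  motion=[
    [[0, 0, 0, 0.3, 0, 0.015, 0.4], [0, 0, 0, 0, 0.05, 0, 0.4], [0, 0, 0, 0, 0.05, 0, 0.4], [0, 0, 0, 0, 0.05, 0, 0.4], [0, 0, 0, 0, 0.05, 0, 0.4]],
  ],
)

```text
clock: 11.65
tool_pos: [0.5097, -0.243, 0.12]
eef_rot: [-0.5, 0.5, -0.5, 0.5]
contact_force: [-0.0, -0.5, -0.7]
opening: 0.413
```

Request:
send_rows(
  motion=[
    [[0, 0, 0, 0, 0.05, 0, 0.4], [0, 0, 0, 0, 0.05, 0, 0.4], [0, 0, 0, 0, 0, 0, 0.4], [0, 0, 0, 0, 0, 0, 0.4], [0, 0, 0, 0, 0, 0, 0.4]],
  ],
)

```text
clock: 12.07
tool_pos: [0.5097, -0.2436, 0.1181]
eef_rot: [-0.5, 0.5, -0.5, 0.5]
contact_force: [-0.2, 0.4, -0.3]
opening: 0.415
```

Request:
send_rows(
  motion=[
    [[0, 0, 0, 0, 0.2, 0, 0.4], [0, 0, 0, 0, 0.2, 0, 0.4], [0, 0, 0, 0, 0.2, 0, 0.4], [0, 0, 0, 0, 0.2, 0, 0.4], [0, 0, 0, 0, 0.1, 0, 0.4]],
  ],
)

```text
clock: 12.48
tool_pos: [0.5093, -0.2435, 0.0993]
eef_rot: [-0.5, 0.5, -0.5, 0.5]
contact_force: [-0.2, 0.7, 0.2]
opening: 0.414
```

Request:
send_rows(
  motion=[
    [[0, 0, 0, 0, 0.1, 0, 0.4], [0, 0, 0, 0, 0.1, 0, 0.4], [0, 0, 0, 0, 0.1, 0, 0.4], [0, 0, 0, 0, 0, 0, 0.4], [0, 0, 0, 0, 0, 0, 0.4]],
  ],
)

```text
clock: 12.9
tool_pos: [0.5096, -0.2436, 0.0941]
eef_rot: [0.5, -0.5, 0.5, -0.5]
contact_force: [-0.4, -1.2, -0.6]
opening: 0.416
```

Request:
send_rows(
  motion=[
    [[0, 0, 0, 0, 0.1, 0, 0.4], [0, 0, 0, 0, 0.1, 0, 0.4], [0, 0, 0, 0, 0.2, 0, 0.4], [0, 0, 0, 0, 0.2, 0, 0.4], [0, 0, 0, 0, 0.2, 0, 0.4]],
  ],
)

```text
clock: 13.32
tool_pos: [0.5096, -0.2436, 0.0777]
eef_rot: [0.5, -0.5, 0.5, -0.5]
contact_force: [0.2, -0.1, -0.0]
opening: 0.417
```

Request:
send_rows(
  motion=[
    [[0, 0, 0, 0, 0.2, 0, 0.4], [0, 0, 0, 0, 0.2, 0, 0.4], [0, 0, 0, 0, 0.1, 0, 0.4], [0, 0, 0, 0, 0.05, 0, 0.4], [0, 0, 0, 0, 0, 0, 0.4]],
  ],
)

```text
clock: 13.73
tool_pos: [0.5095, -0.2436, 0.0668]
eef_rot: [0.5, -0.5, 0.5, -0.5]
contact_force: [0.6, -0.4, -0.6]
opening: 0.416
```

Request:
send_rows(
  motion=[
    [[0, 0, 0, 0, 0.05, 0, 0.4], [0, 0, 0, 0, 0, 0, 0.4], [0, 0, 0, 0, 0, 0, 0.4], [0, 0, 0, 0, 0, 0, 0.1], [0, 0, 0, 0, 0, 0, 0.1]],
  ],
)

```text
clock: 14.15
tool_pos: [0.5098, -0.2437, 0.0662]
eef_rot: [0.5, -0.5, 0.5, -0.5]
contact_force: [0.4, -0.2, -0.6]
opening: 0.45
```

Request:
send_rows(
  motion=[
    [[0, 0, 0, 0, 0, 0, 0], [0, 0, 0, 0, 0, 0, -0.1], [0, 0, 0, 0, -1, 0, -0.1], [0, 0, 0, 0, -1, 0, -0.1], [0, 0, 0, 0, -1, 0, -0.1]],
  ],
)

```text
clock: 14.57
tool_pos: [0.5093, -0.2435, 0.1265]
eef_rot: [-0.5, 0.5, -0.5, 0.5]
contact_force: [0.8, -0.5, -0.2]
opening: 0.555
```

```bash
python3 - <<'E'
from h import *
d=imaging.snapshot("scene"); crop(d,320,120,100,90,6,"s6.png")
s=get_state(); print({k:np.round(s[k],4).tolist() for k in("clock","q","tool_pos","eef_rot","opening","contact_force","moment")})
E
```

```text
{'clock': 14.6167, 'q': [0.5953, 0.809, -0.3964, 1.8452, 0.5282, 0.5879, -0.1366], 'tool_pos': [0.5115, -0.2441, 0.1302], 'eef_rot': [0.4992, -0.4984, 0.5017, -0.5008], 'opening': 0.5447, 'contact_force': [-0.3183, 0.587, 1.8119], 'moment': [-0.0453, -0.1145, -0.0097]}
```

View pics/s6.png

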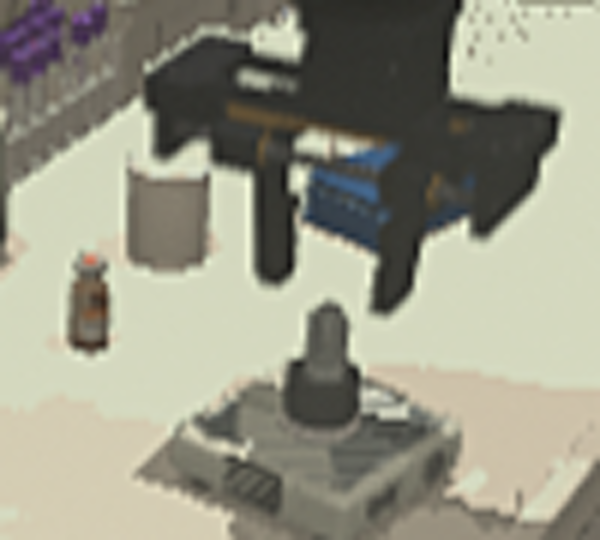

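Request:
send_rows(
  motion=[
    [[0, 0, 0, -1, -0.5, 0, -1], [0, 0, 0, -1, 0, 0, -1], [0, 0, 0, -1, 0, -0.3, -1], [0, 0, 0, -1, 0, -0.3, -1], [0, 0, 0, -1, 0, -0.3, -1]],
  ],
)

```text
clock: 15.03
tool_pos: [0.4914, -0.1428, 0.136]
eef_rot: [0.5, -0.5, 0.5, -0.5]
contact_force: [0.3, 0.7, 0.7]
opening: 0.902
```

Request:
send_rows(
  motion=[
    [[0, 0, 0, -1, 0, -0.3, -1], [0, 0, 0, -1, 0, -0.3, -1], [0, 0, 0, -1, 0, -0.3, -1], [0, 0, 0, -1, 0.5, 0, -1], [0, 0, 0, -1, 0.8, 0, -1]],
  ],
)

```text
clock: 15.45
tool_pos: [0.4742, -0.0429, 0.1107]
eef_rot: [0.499, -0.499, 0.501, -0.501]
contact_force: [-0.3, 0.0, -0.2]
opening: 1.003
```

Request:
send_rows(
  motion=[
    [[0, 0, 0, -1, 0.8, 0, -1], [0, 0, 0, -0.5, 0.8, 0, -1], [0, 0, 0, 0, 0.8, 0, -1], [0, 0, 0, 0, 0.5, 0, -1], [0, 0, 0, 0, 0, 0, -1]],
  ],
)

```text
clock: 15.87
tool_pos: [0.4728, -0.013, 0.0504]
eef_rot: [0.501, -0.5, 0.499, -0.5]
contact_force: [-0.2, -0.6, 0.8]
opening: 1.0
```

```bash
python3 - <<'E'
from h import *
t=np.load("top0.npz"); s=np.load("scene0.npz")
crop(t,210,222,36,36,16,"t7.png"); crop(s,292,264,36,36,16,"s7.png")
s=get_state(); print({k:np.round(s[k],4).tolist() for k in("clock","q","tool_pos","eef_rot","opening","contact_force","moment")})
E
```

```text
{'clock': 15.8667, 'q': [-0.0081, 0.8796, -0.101, 2.1502, 0.5893, 0.1406, -0.656], 'tool_pos': [0.4728, -0.013, 0.0504], 'eef_rot': [0.5012, -0.5002, 0.499, -0.4996], 'opening': 1.0002, 'contact_force': [-0.1504, -0.5654, 0.7673], 'moment': [-0.0886, -0.077, 0.0162]}
```

View pics/t7.png

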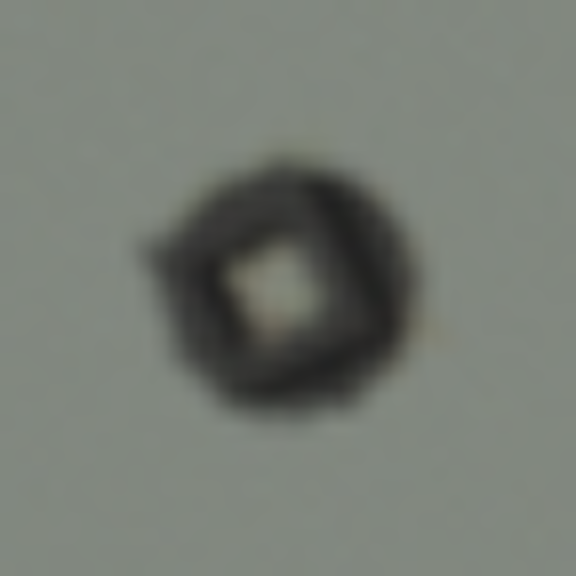

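View pics/s7.png

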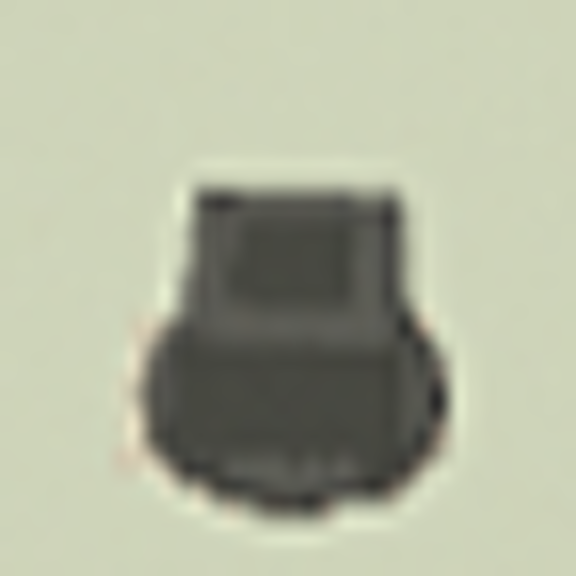

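Request:
send_rows(
  motion=[
    [[0, 0, 0, 0, 0.5, 0.05, -1], [0, 0, 0, 0, 0.5, 0, -1], [0, 0, 0, 0, 0.3, 0, -1], [0, 0, 0, 0, 0.15, 0, -1], [0, 0, 0, 0, 0, 0, -1]],
  ],
  force=15,
)

```text
clock: 16.28
tool_pos: [0.4746, -0.0138, 0.0228]
eef_rot: [-0.5, 0.5, -0.5, 0.5]
contact_force: [-0.2, 0.2, -0.1]
opening: 1.002
```

```bash
python3 - <<'E'
from h import *
s=np.load("scene0.npz")
f=lambda c:((c[0]+.5)/16-.5+292,(c[1]+.5)/16-.5+264)
P=[ray(s,f(c),.027)[:2] for c in [(197,190),(400,190),(404,338),(187,338)]]
print(np.round(P,4).tolist(),np.mean(P,0).round(4))
for i in range(4):
    v=P[i]-P[i-1]; print(np.linalg.norm(v).round(4),np.degrees(np.arctan2(v[1],v[0])).round(1))
E
```

```text
[[0.4882, 0.1736], [0.4638, 0.1584], [0.448, 0.1827], [0.4734, 0.1984]] [0.4683 0.1783]
0.029 -59.3
0.0288 -148.2
0.029 122.9
0.0299 31.8
```

Request:
send_rows(
  motion=[
    [[0, 0, 0, 0, 0.1, 0, -1], [0, 0, 0, 0, 0.1, 0, -1], [0, 0, 0, 0, 0.1, 0, -1], [0, 0, 0, 0, 0, 0, -1], [0, 0, 0, 0, 0, 0, -1]],
  ],
)

```text
clock: 16.7
tool_pos: [0.4747, -0.0137, 0.0172]
eef_rot: [0.5, -0.5, 0.5, -0.5]
contact_force: [0.1, -0.3, -0.3]
opening: 0.999
```

Close gently (jaws along x); watch the vertical force.

Request:
send_rows(
  motion=[
    [[0, 0, 0, 0, 0, 0, 0], [0, 0, 0, 0, 0, 0, 0], [0, 0, 0, 0, 0, 0, 0], [0, 0, 0, 0, 0, 0, 0], [0, 0, 0, 0, 0, 0, 0]],
  ],
)

```text
clock: 17.12
tool_pos: [0.4747, -0.0136, 0.0171]
eef_rot: [-0.5, 0.5, -0.5, 0.5]
contact_force: [0.5, -0.6, -0.1]
opening: 0.648
```

Request:
send_rows(
  motion=[
    [[0, 0, 0, 0, 0, 0, 0], [0, 0, 0, 0, 0, 0, 0], [0, 0, 0, 0, 0, 0, 0], [0, 0, 0, 0, 0, 0, -0.5], [0, 0, 0, 0, -0.1, 0, -0.5]],
  ],
)

```text
clock: 17.53
tool_pos: [0.4745, -0.0136, 0.0189]
eef_rot: [0.5, -0.5, 0.5, -0.5]
contact_force: [0.6, 0.6, -0.0]
opening: 0.743
```

Request:
send_rows(
  motion=[
    [[0, -1, 0, 0, 0, 0, -0.7], [0, -1, 0, 0, 0, 0, -0.7], [0, -1, 0, 0, 0, 0, -0.7], [0, -1, 0, 0, 0, 0, -0.7], [0, -1, 0, 0, 0, 0, -0.7]],
  ],
)

```text
clock: 17.95
tool_pos: [0.4747, -0.0137, 0.0192]
eef_rot: [0.59, -0.389, 0.39, -0.59]
contact_force: [-0.8, 0.1, -0.7]
opening: 0.846
```

Request:
send_rows(
  motion=[
    [[0, -1, 0, 0, 0, 0, -0.7], [0, -1, 0, 0, 0, 0, -0.7], [0, -1, 0, 0, 0, 0, -0.7], [0, -1, 0, 0, 0, 0, -0.7], [0, -1, 0, 0, 0, 0, -0.7]],
  ],
)

```text
clock: 18.37
tool_pos: [0.4747, -0.0137, 0.0192]
eef_rot: [0.656, -0.264, 0.265, -0.656]
contact_force: [0.8, 0.1, 0.1]
opening: 0.854
```

Request:
send_rows(
  motion=[
    [[0, -1, 0, 0, 0, 0, -0.7], [0, -1, 0, 0, 0, 0, -0.7], [0, -1, 0, 0, 0, 0, -0.7], [0, -1, 0, 0, 0, 0, -0.7], [0, -1, 0, 0, 0, 0, -0.7]],
  ],
)

```text
clock: 18.78
tool_pos: [0.4747, -0.0137, 0.0192]
eef_rot: [0.695, -0.129, 0.129, -0.695]
contact_force: [0.1, -0.1, -0.9]
opening: 0.85
```

Request:
send_rows(
  motion=[
    [[0, -1, 0, 0, 0, 0, -0.7], [0, -1, 0, 0, 0, 0, -0.7], [0, -1, 0, 0, 0, 0, -0.7], [0, -1, 0, 0, 0, 0, -0.7], [0, -0.63, 0, 0, 0.1, 0, -0.5]],
  ],
)

```text
clock: 19.2
tool_pos: [0.4748, -0.0139, 0.0174]
eef_rot: [0.707, 0.001, -0.001, -0.707]
contact_force: [-0.6, -0.5, 0.7]
opening: 0.793
```

Request:
send_rows(
  motion=[
    [[0, 0, 0, 0, 0, 0, 0], [0, 0, 0, 0, 0, 0, 0], [0, 0, 0, 0, 0, 0, 0], [0, 0, 0, 0, 0, 0, 0], [0, 0, 0, 0, 0, 0, 0]],
  ],
)

```text
clock: 19.62
tool_pos: [0.4747, -0.0137, 0.0171]
eef_rot: [0.707, -0.0, 0.0, -0.707]
contact_force: [-0.5, 0.1, -0.5]
opening: 0.625
```

Request:
send_rows(
  motion=[
    [[0, 0, 0, 0, 0, 0, 0], [0, 0, 0, 0, 0, 0, 0], [0, 0, 0, 0, -0.5, 0, 0], [0, 0, 0, 0, -0.5, 0, 0], [0, 0, 0, 0, 0, 0, 0]],
  ],
  force=40,
)

```text
clock: 20.03
tool_pos: [0.4751, -0.0137, 0.0382]
eef_rot: [-0.707, -0.0, -0.001, 0.707]
contact_force: [-0.5, 0.4, -0.4]
opening: 0.61
```

```bash
python3 - <<'E'
from h import *
d=imaging.snapshot("scene"); crop(d,290,180,110,90,6,"s8.png")
s=get_state(); print({k:np.round(s[k],4).tolist() for k in("clock","q","tool_pos","eef_rot","opening","contact_force","moment")})
E
```

```text
{'clock': 20.0833, 'q': [0.1364, 0.9214, -0.3337, 2.1406, 1.1982, 0.2835, 0.3155], 'tool_pos': [0.4751, -0.0137, 0.0376], 'eef_rot': [-0.7069, -0.0001, -0.0009, 0.7073], 'opening': 0.6099, 'contact_force': [-0.4354, -0.1141, -1.4149], 'moment': [0.0518, -0.1102, 0.0093]}
```

View pics/s8.png

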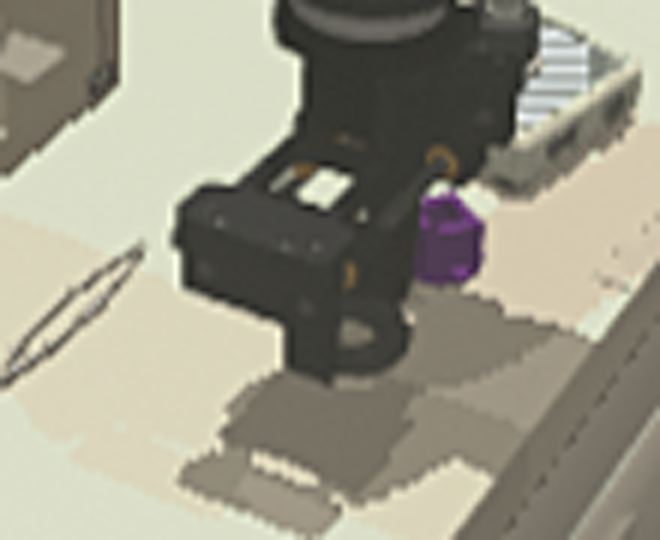

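Request:
send_rows(
  motion=[
    [[0, 0, 0, 0, -1, 0, 0], [0, 0, 0, 0.2, -1, -0.5, 0], [0, 0, 0, 0.3, -1, -1, 0], [0, 0, 0, 0.3, -1, -1, 0], [0, 0, 0, 0.3, -0.75, -1, 0]],
  ],
)

```text
clock: 20.5
tool_pos: [0.4969, -0.0845, 0.133]
eef_rot: [0.707, 0.0, 0.0, -0.707]
contact_force: [1.4, 0.1, -0.7]
opening: 0.609
```

Request:
send_rows(
  motion=[
    [[0, 0, 0, 0.3, 0, -1, 0], [0, 0, 0, 0.33, 0, -1, 0], [0, 0, 0, 0, 0, -1, 0], [0, 0, 0, 0, 0, -1, 0], [0, 0, 0, 0, 0, -1, 0]],
  ],
)

```text
clock: 20.92
tool_pos: [0.5089, -0.185, 0.1313]
eef_rot: [0.707, -0.001, 0.0, -0.707]
contact_force: [-0.2, 0.4, -0.1]
opening: 0.608
```

Request:
send_rows(
  motion=[
    [[0, 0, 0, 0, 0, -1, 0], [0, 0, 0, 0, 0, -1, 0], [0, 0, 0, 0, 0, -1, 0], [0, 0, 0, 0, 0, 0, 0], [0, 0, 0, 0, 0, 0, 0]],
  ],
)

```text
clock: 21.33
tool_pos: [0.5085, -0.2448, 0.1311]
eef_rot: [0.707, -0.002, 0.001, -0.707]
contact_force: [0.2, 1.4, -1.1]
opening: 0.606
```

```bash
python3 - <<'E'
from h import *
d=imaging.snapshot("scene"); crop(d,320,110,100,90,6,"s9.png")
s=get_state(); print({k:np.round(s[k],4).tolist() for k in("clock","q","tool_pos","eef_rot","opening","contact_force","moment")})
E
```

```text
{'clock': 21.3833, 'q': [0.7562, 0.868, -0.6912, 1.8386, 0.804, 0.7411, 1.1813], 'tool_pos': [0.5089, -0.2432, 0.1315], 'eef_rot': [-0.707, 0.0005, -0.0001, 0.7073], 'opening': 0.6079, 'contact_force': [-0.3869, 0.6287, -1.1974], 'moment': [0.0711, -0.1262, 0.0133]}
```

View pics/s9.png

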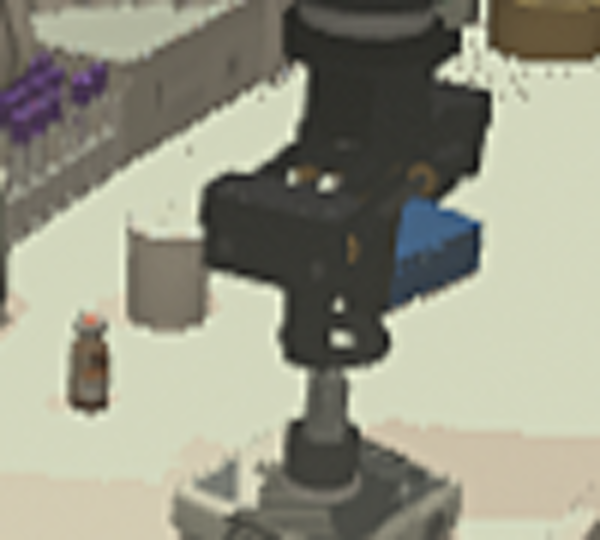

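Request:
send_rows(
  motion=[
    [[0, 0, 0, 0.03, 0.3, 0, 0], [0, 0, 0, 0, 0.3, 0, 0], [0, 0, 0, 0, 0.1, 0, 0], [0, 0, 0, 0, 0, 0, 0], [0, 0, 0, 0, 0, 0, 0]],
  ],
)

```text
clock: 21.8
tool_pos: [0.5097, -0.2431, 0.1178]
eef_rot: [-0.707, -0.0, 0.0, 0.707]
contact_force: [-0.1, 0.1, -0.6]
opening: 0.605
```

Request:
send_rows(
  motion=[
    [[0, 0, 0, 0, 0.08, -0.025, 0], [0, 0, 0, 0, 0.08, 0, 0], [0, 0, 0, 0, 0.05, 0, 0], [0, 0, 0, 0, 0.05, 0, 0], [0, 0, 0, 0, 0.05, 0, 0]],
  ],
)

```text
clock: 22.22
tool_pos: [0.5097, -0.2442, 0.1119]
eef_rot: [0.707, -0.0, 0.0, -0.707]
contact_force: [0.8, -0.0, -0.6]
opening: 0.611
```

Request:
send_rows(
  motion=[
    [[0, 0, 0, 0, 0.05, 0, 0], [0, 0, 0, 0, 0.05, 0, 0], [0, 0, 0, 0, 0.05, 0, 0], [0, 0, 0, 0, 0, 0, 0], [0, 0, 0, 0, 0, 0, 0]],
  ],
)

```text
clock: 22.63
tool_pos: [0.5097, -0.2441, 0.1089]
eef_rot: [0.707, -0.0, 0.0, -0.707]
contact_force: [0.3, -0.1, 0.2]
opening: 0.613
```

Request:
send_rows(
  motion=[
    [[0, 0, 0, 0, 0.2, 0.02, 0], [0, 0, 0, 0, 0.2, 0, 0], [0, 0, 0, 0, 0.2, 0, 0], [0, 0, 0, 0, 0.2, 0, 0], [0, 0, 0, 0, 0.2, 0, 0]],
  ],
)

```text
clock: 23.05
tool_pos: [0.5096, -0.2437, 0.0883]
eef_rot: [-0.707, 0.0, -0.0, 0.707]
contact_force: [0.9, -1.2, -0.8]
opening: 0.605
```

Request:
send_rows(
  motion=[
    [[0, 0, 0, 0, 0.1, 0, 0], [0, 0, 0, 0, 0.08, 0, 0], [0, 0, 0, 0, 0.08, 0, 0], [0, 0, 0, 0, 0.08, 0, 0], [0, 0, 0, 0, 0, 0, 0]],
  ],
)

```text
clock: 23.47
tool_pos: [0.5099, -0.2437, 0.0822]
eef_rot: [0.707, -0.0, 0.0, -0.707]
contact_force: [-0.1, -0.5, -0.1]
opening: 0.606
```

Request:
send_rows(
  motion=[
    [[0, 0, 0, 0, 0.04, 0, 0], [0, 0, 0, 0, 0, 0, 0], [0, 0, 0, 0, 0, 0, -0.3], [0, 0, 0, 0, 0, 0, -0.5], [0, 0, 0, 0, 0, 0, -0.7]],
  ],
)

```text
clock: 23.88
tool_pos: [0.5099, -0.2438, 0.0814]
eef_rot: [0.707, -0.0, 0.0, -0.707]
contact_force: [-0.0, 0.2, 0.9]
opening: 0.777
```

Request:
send_rows(
  motion=[
    [[0, 0, 0, 0, -0.5, 0, -1], [0, 0, 0, 0, -1, 0, -1], [0, 0, 0, 0, -1, 0, -1], [0, 0, 0, 0, -1, 0, -1], [0, 0, 0, 0, -0.5, 0.5, -1]],
  ],
)

```text
clock: 24.3
tool_pos: [0.5105, -0.2357, 0.1637]
eef_rot: [0.708, -0.0, 0.002, -0.706]
contact_force: [0.9, -1.1, 0.7]
opening: 1.001
```

```bash
python3 - <<'E'
from h import *
d=imaging.snapshot("scene"); crop(d,320,110,100,90,6,"s10.png")
s=get_state(); print({k:np.round(s[k],4).tolist() for k in("clock","q","tool_pos","eef_rot","opening","contact_force","moment")})
E
```

```text
{'clock': 24.35, 'q': [0.76, 0.8189, -0.7305, 1.8297, 0.7545, 0.7893, 1.2002], 'tool_pos': [0.5116, -0.2315, 0.1649], 'eef_rot': [-0.707, -0.002, -0.0017, 0.7072], 'opening': 1.0006, 'contact_force': [0.7315, 1.8419, 1.373], 'moment': [0.212, -0.0773, 0.0032]}
```

View pics/s10.png

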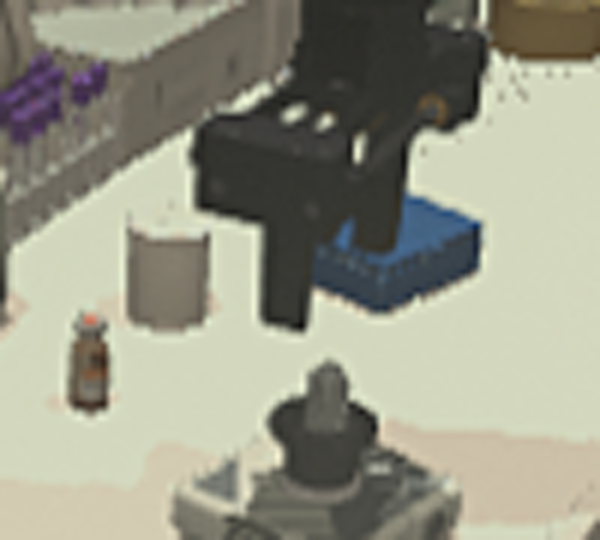

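Request:
send_rows(
  motion=[
    [[0, 0, 0, -0.2, 0, 1, -1], [0, 0, 0, -0.2, 0, 1, -1], [0, 0, 0, -0.2, 0, 1, -1], [0, 0, 0, -0.2, 0, 1, -1], [0, 0, 0, -0.2, 0, 1, -1]],
  ],
)

```text
clock: 24.77
tool_pos: [0.489, -0.1321, 0.161]
eef_rot: [-0.707, 0.0, 0.0, 0.707]
contact_force: [0.4, 0.4, -0.7]
opening: 1.005
```

Request:
send_rows(
  motion=[
    [[0, 0, 0, -0.2, 0, 1, -1], [0, 0, 0, -0.2, 0, 1, -1], [0, 0, 0, -0.2, 0, 1, -1], [0, 0, 0, -0.2, 0, 1, -1], [0, 0, 0, -0.2, 0, 1, -1]],
  ],
)

```text
clock: 25.18
tool_pos: [0.4689, -0.0321, 0.161]
eef_rot: [-0.707, 0.0, 0.001, 0.707]
contact_force: [0.0, -0.6, -0.3]
opening: 1.003
```

Request:
send_rows(
  motion=[
    [[0, 0, 0, 0, 0.5, 1, -1], [0, 0, 0, 0, 0.5, 1, -1], [0, 0, 0, 0, 0.5, 1, -1], [0, 0, 0, 0, 0.5, 1, -1], [0, 0, 0, 0, 0.5, 1, -1]],
  ],
)

```text
clock: 25.6
tool_pos: [0.4691, 0.0678, 0.1105]
eef_rot: [-0.707, 0.0, 0.001, 0.707]
contact_force: [0.5, -0.7, 0.5]
opening: 1.002
```

Request:
send_rows(
  motion=[
    [[0, 0, 0, 0, 0.5, 1, -1], [0, 0, 0, 0, 0.5, 1, -1], [0, 0, 0, 0, 0.5, 1, -1], [0, 0, 0, 0, 0, 1, -1], [0, 0, 0, 0, 0, 1, -1]],
  ],
)

```text
clock: 26.02
tool_pos: [0.4685, 0.1677, 0.0803]
eef_rot: [0.707, -0.0, -0.001, -0.707]
contact_force: [-0.2, -0.8, 0.0]
opening: 0.999
```

Request:
send_rows(
  motion=[
    [[0, 1, 0, 0, 0, 0, -1], [0, 1, 0, 0, 0, 0, -1], [0, 1, 0, 0, 0, 0, -1], [0, 1, 0, 0, 0, 0, -1], [0, 1, 0, 0, 0, 0, -1]],
  ],
)

```text
clock: 26.43
tool_pos: [0.469, 0.1669, 0.0809]
eef_rot: [0.693, -0.142, 0.141, -0.693]
contact_force: [0.3, 0.4, 0.2]
opening: 1.002
```

Request:
send_rows(
  motion=[
    [[0, 1, 0, 0, 0, 0, -1], [0, 1, 0, 0, 0, 0, -1], [0, 1, 0, 0, 0, 0, -1], [0, 1, 0, 0, 0, 0, -1], [0, 1, 0, 0, 0, 0, -1]],
  ],
)

```text
clock: 26.85
tool_pos: [0.469, 0.1668, 0.0809]
eef_rot: [0.651, -0.277, 0.276, -0.651]
contact_force: [-0.5, -0.7, 0.8]
opening: 1.002
```

Request:
send_rows(
  motion=[
    [[0, 1, 0, 0, 0, 0, -1], [0, 1, 0, 0, 0, 0, -1], [0, 0.7, 0, 0, 0, 0, -1], [0, 0, 0, 0, 0, 0, -1], [0, 0, 0, 0, 0, 0, -1]],
  ],
)

```text
clock: 27.27
tool_pos: [0.4693, 0.1666, 0.081]
eef_rot: [0.618, -0.344, 0.343, -0.618]
contact_force: [0.6, 0.2, 0.0]
opening: 0.994
```

```bash
python3 - <<'E'
from h import *
from scipy.spatial.transform import Rotation as Ro
s=get_state(); print({k:np.round(s[k],4).tolist() for k in("clock","q","tool_pos","eef_rot","opening","contact_force","moment")})
M=Ro.from_quat(s["eef_rot"]).as_matrix(); print(M.round(3).tolist(), np.degrees(np.arctan2(M[1,2],M[0,2])))
for tgt in [(.4680,.177)]:
    e=np.array([*tgt,s["tool_pos"][2]])-s["tool_pos"]; print((M.T@e/.02).round(3), e)
E
```

```text
{'clock': 27.2667, 'q': [-0.2878, 0.832, -0.2393, 2.0686, 0.6119, 0.3097, -0.483], 'tool_pos': [0.4693, 0.1666, 0.081], 'eef_rot': [0.6184, -0.3435, 0.3431, -0.618], 'opening': 0.9936, 'contact_force': [0.5784, 0.2033, 0.0015], 'moment': [-0.0266, -0.1428, 0.0179]}
[[0.529, -0.001, 0.849], [-0.849, -0.0, 0.529], [-0.0, -1.0, -0.001]] 31.909701975622777
[-0.473 -0.     0.219] [-0.00128353  0.01035125  0.        ]
```

Request:
send_rows(
  motion=[
    [[0, 0, 0, -0.47, 0, 0.22, -1], [0, 0, 0, 0, 0.8, 0, -1], [0, 0, 0, 0, 0.8, 0, -1], [0, 0, 0, 0, 0.8, 0, -1], [0, 0, 0, 0, 0.25, 0, -1]],
  ],
  force=15,
)

```text
clock: 27.68
tool_pos: [0.4677, 0.1775, 0.0266]
eef_rot: [0.619, -0.344, 0.343, -0.618]
contact_force: [0.2, 0.1, 0.2]
opening: 0.997
```

Request:
send_rows(
  motion=[
    [[0, 0, 0, 0, 0, 0, 0.1], [0, 0, 0, 0, 0, 0, 0.6], [0, 0, 0, 0, 0, 0, 0.6], [0, 0, 0, 0, 0, 0, 0.6], [0, 0, 0, 0, 0, 0, 0.6]],
  ],
)

```text
clock: 28.1
tool_pos: [0.4691, 0.1767, 0.029]
eef_rot: [-0.617, 0.344, -0.344, 0.618]
contact_force: [0.1, -0.4, 0.5]
opening: 0.646
```

Request:
send_rows(
  motion=[
    [[0, 0, 0, 0, 0, 0, 0.6], [0, 0, 0, 0, 0, 0, 0.6], [0, 0, 0, 0, 0, 0, 0.6], [0, 0, 0, 0, 0, 0, 0.6], [0, 0, 0, 0, 0, 0, 0.6]],
  ],
)

```text
clock: 28.52
tool_pos: [0.4689, 0.1767, 0.0284]
eef_rot: [-0.618, 0.344, -0.344, 0.618]
contact_force: [0.0, 0.0, 1.9]
opening: 0.342
```

```bash
python3 - <<'E'
from h import *
for n in("scene",):
    d=imaging.snapshot(n); crop(d,270,220,90,90,6,"s11.png")
s=get_state(); print({k:np.round(s[k],4).tolist() for k in("clock","q","tool_pos","eef_rot","opening","contact_force","moment")})
E
```

```text
{'clock': 28.5667, 'q': [-0.3704, 0.9323, -0.1349, 2.0703, 0.652, 0.1789, -0.5408], 'tool_pos': [0.4689, 0.1767, 0.0284], 'eef_rot': [-0.6176, 0.3439, -0.3441, 0.6179], 'opening': 0.3434, 'contact_force': [-0.8284, 0.6684, 2.024], 'moment': [0.0002, -0.1797, -0.0096]}
```

View pics/s11.png

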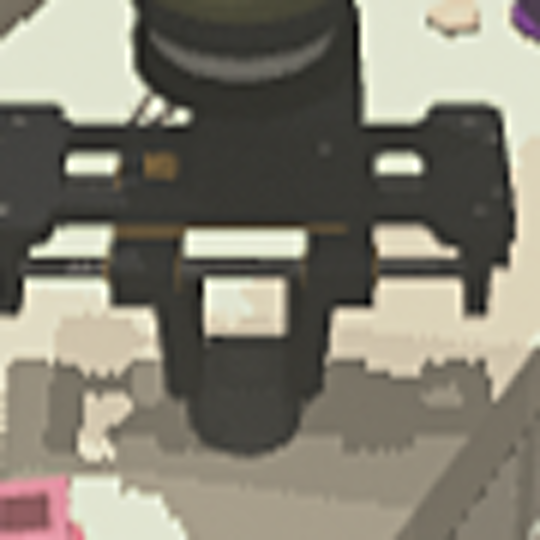

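Request:
send_rows(
  motion=[
    [[0, 0, 0, 0, 0, 0, -0.5], [0, 0, 0, 0, 0, 0, -0.5], [0, 0.3, 0, 0, 0, 0, -0.5], [0, 1, 0, 0, 0, 0, -0.5], [0, 1, 0, 0, 0, 0, -0.5]],
  ],
)

```text
clock: 28.98
tool_pos: [0.4686, 0.1765, 0.0282]
eef_rot: [0.583, -0.401, 0.401, -0.582]
contact_force: [0.0, 0.2, 0.3]
opening: 0.694
```

Request:
send_rows(
  motion=[
    [[0, 1, 0, 0, 0, 0, -0.5], [0, 1, 0, 0, 0, 0, -0.5], [0, 1, 0, 0, 0, 0, -0.5], [0, 1, 0, 0, 0, 0, -0.5], [0, 1, 0, 0, 0, 0, -0.5]],
  ],
)

```text
clock: 29.4
tool_pos: [0.4686, 0.1765, 0.0282]
eef_rot: [0.491, -0.509, 0.509, -0.491]
contact_force: [-0.1, 0.1, 0.8]
opening: 0.752
```

Request:
send_rows(
  motion=[
    [[0, 1, 0, 0, 0, 0, -0.5], [0, 1, 0, 0, 0, 0, -0.5], [0, 1, 0, 0, 0, 0, -0.5], [0, 1, 0, 0, 0, 0, -0.5], [0, 1, 0, 0, 0, 0, -0.5]],
  ],
)

```text
clock: 29.82
tool_pos: [0.4686, 0.1766, 0.0282]
eef_rot: [0.381, -0.596, 0.596, -0.38]
contact_force: [-0.3, -0.5, -0.2]
opening: 0.754
```

Request:
send_rows(
  motion=[
    [[0, 1, 0, 0, 0, 0, -0.5], [0, 1, 0, 0, 0, 0, -0.5], [0, 1, 0, 0, 0, 0, -0.5], [0, 1, 0, 0, 0, 0, -0.5], [0, 1, 0, 0, 0, 0, -0.5]],
  ],
)

```text
clock: 30.23
tool_pos: [0.4686, 0.1766, 0.0282]
eef_rot: [0.255, -0.66, 0.66, -0.254]
contact_force: [0.5, -0.1, -0.4]
opening: 0.75
```

Request:
send_rows(
  motion=[
    [[0, 1, 0, 0, 0, 0, -0.3], [0, 1, 0, 0, 0, 0, 0.1], [0, 0.33, 0, 0, 0, 0, 0.6], [0, 0, 0, 0, 0, 0, 0.6], [0, 0, 0, 0, 0, 0, 0.6]],
  ],
)

```text
clock: 30.65
tool_pos: [0.4686, 0.1766, 0.0283]
eef_rot: [0.194, -0.68, 0.68, -0.194]
contact_force: [-0.7, 1.0, -0.4]
opening: 0.395
```

Request:
send_rows(
  motion=[
    [[0, 0, 0, 0, 0, 0, 0.6], [0, 0, 0, 0, 0, 0, 0.6], [0, 0, 0, 0, 0, 0, 0.6], [0, 0, 0, 0, 0, 0, 0.6], [0, 0, 0, 0, 0, 0, 0.6]],
  ],
  force=40,
)

```text
clock: 31.07
tool_pos: [0.4685, 0.1766, 0.0282]
eef_rot: [-0.194, 0.68, -0.68, 0.194]
contact_force: [-0.7, 0.8, -0.4]
opening: 0.336
```

```bash
python3 - <<'E'
from h import *
from scipy.spatial.transform import Rotation as Ro
s=get_state(); print({k:np.round(s[k],4).tolist() for k in("clock","q","tool_pos","eef_rot","opening","contact_force","moment")})
M=Ro.from_quat(s["eef_rot"]).as_matrix(); print(M.round(3).tolist(), np.degrees(np.arctan2(M[1,2],M[0,2])))
e=np.array([.5097,-.2437,.140])-s["tool_pos"]; print((M.T@e/.02).round(3), e)
E
```

```text
{'clock': 31.0667, 'q': [-0.4631, 0.9345, 0.0175, 2.0752, -0.1068, 0.1331, -1.3625], 'tool_pos': [0.4685, 0.1766, 0.0282], 'eef_rot': [-0.1939, 0.68, -0.68, 0.1936], 'opening': 0.3364, 'contact_force': [-0.6671, 0.7549, -0.4386], 'moment': [0.0758, 0.1498, -0.0083]}
[[-0.85, -0.0, 0.527], [-0.527, -0.0, -0.85], [0.0, -1.0, -0.0]] -58.192855547053455
[ 9.328 -5.587 18.944] [ 0.04118277 -0.4203027   0.11175406]
```

Request:
send_rows(
  motion=[
    [[0, 0, 0, 0, -1, 0, 0.6], [0, 0, 0, 0, -1, 0, 0.6], [0, 0, 0, 0.49, -1, 1, 0.6], [0, 0, 0, 0.49, -1, 1, 0.6], [0, 0, 0, 0.49, -1, 1, 0.6]],
  ],
)

```text
clock: 31.48
tool_pos: [0.4753, 0.1093, 0.1291]
eef_rot: [0.194, -0.68, 0.68, -0.194]
contact_force: [1.0, 0.0, -1.3]
opening: 0.335
```

Request:
send_rows(
  motion=[
    [[0, 0, 0, 0.49, -0.8, 1, 0.6], [0, 0, 0, 0.49, 0, 1, 0.6], [0, 0, 0, 0.49, 0, 1, 0.6], [0, 0, 0, 0.49, 0, 1, 0.6], [0, 0, 0, 0.49, 0, 1, 0.6]],
  ],
)

```text
clock: 31.9
tool_pos: [0.4864, -0.0021, 0.1444]
eef_rot: [0.193, -0.68, 0.68, -0.194]
contact_force: [0.1, 0.6, -1.2]
opening: 0.338
```

Request:
send_rows(
  motion=[
    [[0, 0, 0, 0.49, 0, 1, 0.6], [0, 0, 0, 0.49, 0, 1, 0.6], [0, 0, 0, 0.49, 0, 1, 0.6], [0, 0, 0, 0.49, 0, 1, 0.6], [0, 0, 0, 0.49, 0, 1, 0.6]],
  ],
)

```text
clock: 32.32
tool_pos: [0.4972, -0.113, 0.1442]
eef_rot: [0.194, -0.68, 0.68, -0.193]
contact_force: [0.1, 0.2, -0.9]
opening: 0.34
```

Request:
send_rows(
  motion=[
    [[0, 0, 0, 0.49, 0, 1, 0.6], [0, 0, 0, 0.49, 0, 1, 0.6], [0, 0, 0, 0.49, 0, 1, 0.6], [0, 0, 0, 0.49, 0, 1, 0.6], [0, 0, 0, 0.49, 0, 0.95, 0.6]],
  ],
)

```text
clock: 32.73
tool_pos: [0.5076, -0.2231, 0.1442]
eef_rot: [0.194, -0.68, 0.68, -0.193]
contact_force: [0.1, 0.4, -2.1]
opening: 0.335
```

Request:
send_rows(
  motion=[
    [[0, 0, 0, 0, 0, 0, 0.6], [0, 0, 0, 0, 0, 0, 0.6], [0, 0, 0, 0, 0, 0, 0.6], [0, 0, 0, 0, 0, 0, 0.6], [0, 0, 0, 0, 0, 0, 0.6]],
  ],
)

```text
clock: 33.15
tool_pos: [0.508, -0.22, 0.1443]
eef_rot: [-0.194, 0.68, -0.68, 0.194]
contact_force: [0.1, 0.1, -1.4]
opening: 0.339
```

```bash
cat > st.py <<'E'
from h import *
from scipy.spatial.transform import Rotation as Ro
s=get_state(); print({k:np.round(s[k],4).tolist() for k in("clock","q","tool_pos","opening","contact_force","moment")})
M=Ro.from_quat(s["eef_rot"]).as_matrix(); print("az",np.degrees(np.arctan2(M[1,2],M[0,2])).round(1),"tilt",M[2].round(3))
e=np.array([.5097,-.2437,s["tool_pos"][2]])-s["tool_pos"]; print((M.T@e/.02).round(3), "bush z",s["tool_pos"][2]-.0282)
E
python3 - <<'E'
import st
from h import *
d=imaging.snapshot("scene"); crop(d,320,110,100,90,6,"s12.png")
E
```

```text
{'clock': 33.15, 'q': [0.3716, 0.7519, -0.0769, 1.8819, 0.106, 0.5122, -0.791], 'tool_pos': [0.508, -0.22, 0.1443], 'opening': 0.3388, 'contact_force': [0.0846, 0.07, -1.4229], 'moment': [0.0078, 0.0114, -0.0211]}
az -58.1 tilt [-0.    -1.    -0.001]
[ 5.530e-01 -1.000e-03  1.052e+00] bush z 0.11609665196885868
```

View pics/s12.png

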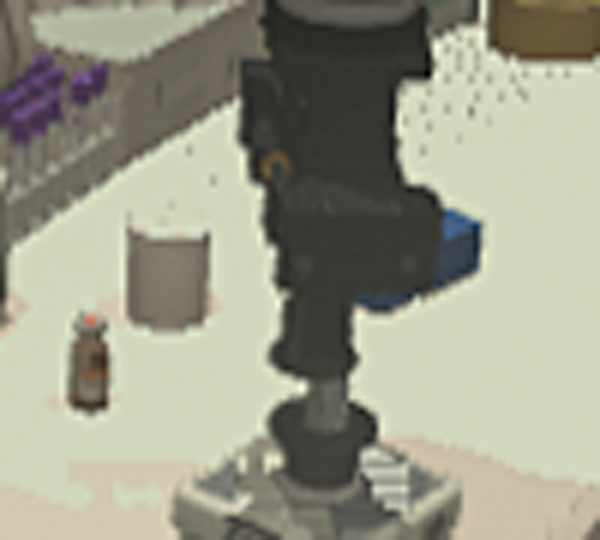

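Request:
send_rows(
  motion=[
    [[0, 0, 0, 0.3, 0, 0.55, 0.6], [0, 0, 0, 0.25, 0, 0.5, 0.6], [0, -1, 0, 0, 0, 0, 0.6], [0, -1, 0, 0, 0.3, 0, 0.6], [0, -1, 0, 0, 0.3, 0, 0.6]],
  ],
)

```text
clock: 33.62
tool_pos: [0.5098, -0.2474, 0.1325]
eef_rot: [0.274, -0.651, 0.652, -0.274]
contact_force: [-0.4, -0.1, -0.7]
opening: 0.337
```

Request:
send_rows(
  motion=[
    [[0, 0, 0, 0, 0, 0, 0.6], [0, 0, 0, 0, 0, 0, 0.6], [0, 0, 0, 0, 0.06, 0, 0.6], [0, 0, 0, 0, 0.06, 0, 0.6], [0, 0, 0, 0, 0, 0, 0.6]],
  ],
)

```text
clock: 34.03
tool_pos: [0.5096, -0.2453, 0.13]
eef_rot: [0.273, -0.652, 0.652, -0.273]
contact_force: [0.3, -0.5, -2.0]
opening: 0.335
```

```bash
python3 st.py
```

```text
{'clock': 34.0333, 'q': [0.4494, 0.7871, -0.1402, 1.8522, 0.2027, 0.5159, -0.6037], 'tool_pos': [0.5096, -0.2453, 0.13], 'opening': 0.3354, 'contact_force': [0.3391, -0.4634, -2.0127], 'moment': [-0.0384, 0.0096, -0.0639]}
az -44.5 tilt [ 0. -1.  0.]
[-0.061 -0.    -0.054] bush z 0.10177090154246801
```

Request:
send_rows(
  motion=[
    [[0, 0, 0, -0.06, 0, -0.055, 0.6], [0, 0, 0, 0, 0.07, 0, 0.6], [0, 0, 0, 0, 0.07, 0, 0.6], [0, 0, 0, 0, 0.07, 0, 0.6], [0, 0, 0, 0, 0.05, 0, 0.6]],
  ],
)

```text
clock: 34.45
tool_pos: [0.5092, -0.2439, 0.1246]
eef_rot: [0.274, -0.652, 0.652, -0.273]
contact_force: [-1.1, -1.1, -0.2]
opening: 0.332
```

Request:
send_rows(
  motion=[
    [[0, 0, 0, 0, 0.05, 0, 0.6], [0, 0, 0, 0, 0.04, 0, 0.6], [0, 0, 0, 0, 0, 0, 0.6], [0, 0, 0, 0, 0, 0, 0.6], [0, 0, 0, 0, 0, 0, 0.6]],
  ],
)

```text
clock: 34.87
tool_pos: [0.5094, -0.2439, 0.1238]
eef_rot: [0.274, -0.652, 0.652, -0.273]
contact_force: [-1.8, -0.3, 8.7]
opening: 0.334
```

```bash
python3 st.py
```

```text
{'clock': 34.8667, 'q': [0.4447, 0.7962, -0.1364, 1.8579, 0.2054, 0.5009, -0.6083], 'tool_pos': [0.5094, -0.2439, 0.1238], 'opening': 0.3342, 'contact_force': [-1.8378, -0.2962, 8.6598], 'moment': [-0.2052, 0.634, 0.0292]}
az -44.5 tilt [ 0.001 -1.     0.   ]
[-0.019 -0.     0.005] bush z 0.09562406463809077
```

Request:
send_rows(
  motion=[
    [[0, -0.6, 0, 0, 0, 0, 0.6], [0, -0.6, 0, 0, 0, 0, 0.6], [0, -0.6, 0, 0, 0, 0, 0.6], [0, -0.6, 0, 0, 0, 0, 0.6], [0, 0, 0, 0, 0, 0, 0.6]],
  ],
)

```text
clock: 35.28
tool_pos: [0.5092, -0.244, 0.1237]
eef_rot: [0.336, -0.622, 0.623, -0.335]
contact_force: [-2.1, -1.1, 7.1]
opening: 0.337
```

```bash
python3 st.py
```

```text
{'clock': 35.2833, 'q': [0.4745, 0.7986, -0.1867, 1.8565, 0.2765, 0.5119, -0.4819], 'tool_pos': [0.5092, -0.244, 0.1237], 'opening': 0.3368, 'contact_force': [-2.0755, -1.0817, 7.1011], 'moment': [-0.1995, 0.5797, -0.079]}
az -33.4 tilt [ 0.001 -1.    -0.   ]
[-0.026 -0.     0.016] bush z 0.0955045036781392
```

Request:
send_rows(
  motion=[
    [[0, -0.6, 0, 0, 0, 0, 0.6], [0, -0.6, 0, 0, 0, 0, 0.6], [0, -0.6, 0, 0, 0, 0, 0.6], [0, -0.6, 0, 0, 0, 0, 0.6], [0, 0, 0, 0, 0, 0, 0.6]],
  ],
)

```text
clock: 35.7
tool_pos: [0.5093, -0.2449, 0.1229]
eef_rot: [0.393, -0.587, 0.588, -0.393]
contact_force: [-0.2, -4.2, -0.2]
opening: 0.337
```

Request:
send_rows(
  motion=[
    [[0, -0.6, 0, 0, 0, 0, 0.6], [0, -0.6, 0, 0, 0, 0, 0.6], [0, -0.6, 0, 0, 0, 0, 0.6], [0, -0.6, 0, 0, 0, 0, 0.6], [0, 0, 0, 0, 0, 0, 0.6]],
  ],
)

```text
clock: 36.12
tool_pos: [0.5094, -0.2452, 0.1229]
eef_rot: [0.447, -0.547, 0.548, -0.447]
contact_force: [-0.5, -4.5, -1.8]
opening: 0.335
```

```bash
python3 st.py
```

```text
{'clock': 36.1167, 'q': [0.5336, 0.8077, -0.2858, 1.8522, 0.4114, 0.5393, -0.2268], 'tool_pos': [0.5094, -0.2452, 0.1229], 'opening': 0.3353, 'contact_force': [-0.5464, -4.5341, -1.848], 'moment': [-1.1732, 0.0949, -0.1051]}
az -11.6 tilt [ 0.002 -1.     0.   ]
[-0.075 -0.    -0.002] bush z 0.09467967199383477
```

Request:
send_rows(
  motion=[
    [[0, 0, 0, 0, 0.05, 0, 0.6], [0, 0, 0, 0, 0.05, 0, 0.6], [0, 0, 0, 0, 0, 0, 0.6], [0, 0, 0, 0, 0, 0, 0.6], [0, 0, 0, 0, 0, 0, 0.6]],
  ],
)

```text
clock: 36.53
tool_pos: [0.5096, -0.2452, 0.1218]
eef_rot: [0.447, -0.547, 0.549, -0.446]
contact_force: [-2.5, -4.2, 6.5]
opening: 0.338
```

```bash
python3 st.py
```

```text
{'clock': 36.5333, 'q': [0.5316, 0.8091, -0.2833, 1.8531, 0.4122, 0.5359, -0.2295], 'tool_pos': [0.5096, -0.2452, 0.1218], 'opening': 0.3381, 'contact_force': [-2.4965, -4.185, 6.4735], 'moment': [-1.2711, 0.4352, -0.0712]}
az -11.7 tilt [ 0.002 -1.     0.001]
[-0.072 -0.    -0.011] bush z 0.09362470462400803
```

Request:
send_rows(
  motion=[
    [[0, 0, 0, 0.05, 0, 0.01, 0.6], [0, 0.6, 0, 0, 0, 0, 0.6], [0, 0.6, 0, 0, 0, 0, 0.6], [0, 0, 0, 0, 0, 0, 0.6], [0, 0, 0, 0, 0, 0, 0.6]],
  ],
)

```text
clock: 36.95
tool_pos: [0.5096, -0.2452, 0.1212]
eef_rot: [0.421, -0.568, 0.569, -0.42]
contact_force: [-2.3, -4.5, 3.7]
opening: 0.335
```

```bash
python3 - <<'E'
import st
from h import *
d=imaging.snapshot("scene"); crop(d,345,140,60,60,10,"s13.png")
E
```

```text
{'clock': 36.95, 'q': [0.5184, 0.8083, -0.2597, 1.8533, 0.3798, 0.5282, -0.2912], 'tool_pos': [0.5096, -0.2452, 0.1212], 'opening': 0.3352, 'contact_force': [-2.2825, -4.4912, 3.6764], 'moment': [-1.1043, 0.366, -0.0169]}
az -17.0 tilt [ 0.001 -1.     0.   ]
[-0.071 -0.    -0.016] bush z 0.09301817871202772
```

View pics/s13.png

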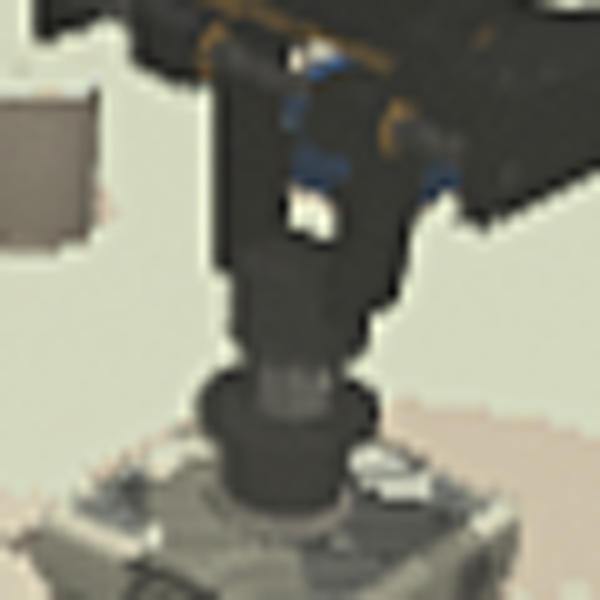

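Request:
send_rows(
  motion=[
    [[0, 0, 0, 0.065, 0, 0, 0.6], [0, 0.5, 0, 0, 0, 0, 0.6], [0, 0, 0, 0, 0.05, 0, 0.6], [0, 0, 0, 0, 0, 0, 0.6], [0, 0, 0, 0, 0, 0, 0.6]],
  ],
)

```text
clock: 37.42
tool_pos: [0.5094, -0.2453, 0.1196]
eef_rot: [-0.41, 0.576, -0.576, 0.41]
contact_force: [-0.5, -1.8, -1.0]
opening: 0.336
```

```bash
python3 st.py
```

```text
{'clock': 37.4167, 'q': [0.5146, 0.8103, -0.2507, 1.8538, 0.3668, 0.5227, -0.3161], 'tool_pos': [0.5094, -0.2453, 0.1196], 'opening': 0.336, 'contact_force': [-0.4588, -1.7714, -1.0227], 'moment': [-0.5932, 0.031, -0.0167]}
az -19.2 tilt [-0.001 -1.    -0.   ]
[-0.082  0.    -0.013] bush z 0.09142988199070257
```

Request:
send_rows(
  motion=[
    [[0, 0, 0, 0.025, 0.05, 0, 0.6], [0, 0, 0, 0, 0.05, 0, 0.6], [0, 0, 0, 0, 0.05, 0, 0.6], [0, 0, 0, 0, 0, 0, 0.6], [0, 0, 0, 0, 0, 0, 0.6]],
  ],
)

```text
clock: 37.83
tool_pos: [0.5093, -0.2456, 0.1167]
eef_rot: [-0.409, 0.577, -0.576, 0.41]
contact_force: [0.2, -0.4, -2.0]
opening: 0.335
```

```bash
python3 st.py
```

```text
{'clock': 37.8333, 'q': [0.5137, 0.8149, -0.2482, 1.8552, 0.3686, 0.5165, -0.3177], 'tool_pos': [0.5093, -0.2456, 0.1167], 'opening': 0.3349, 'contact_force': [0.1598, -0.3805, -2.0281], 'moment': [-0.153, -0.1957, -0.0177]}
az -19.2 tilt [-0.001 -1.    -0.   ]
[-0.096  0.    -0.012] bush z 0.0884858237760993
```

Free and descending. It's engaged on the square at 88.5 mm, so I'll go on down to 72 (TCP 0.1002).

Request:
send_rows(
  motion=[
    [[0, 0, 0, 0, 0.1, 0, 0.6], [0, 0, 0, 0, 0.1, 0, 0.6], [0, 0, 0, 0, 0.1, 0, 0.6], [0, 0, 0, 0, 0, 0, 0.6], [0, 0, 0, 0, 0, 0, 0.6]],
  ],
)

```text
clock: 38.25
tool_pos: [0.5093, -0.2458, 0.1107]
eef_rot: [-0.409, 0.577, -0.576, 0.41]
contact_force: [1.5, 0.1, -2.6]
opening: 0.338
```

Request:
send_rows(
  motion=[
    [[0, 0, 0, 0, 0.1, 0, 0.6], [0, 0, 0, 0, 0.1, 0, 0.6], [0, 0, 0, 0, 0.1, 0, 0.6], [0, 0, 0, 0, 0.1, 0, 0.6], [0, 0, 0, 0, 0, 0, 0.6]],
  ],
)

```text
clock: 38.67
tool_pos: [0.5093, -0.2458, 0.1025]
eef_rot: [-0.409, 0.577, -0.576, 0.41]
contact_force: [1.2, 2.5, -2.7]
opening: 0.334
```

```bash
python3 st.py
```

```text
{'clock': 38.6667, 'q': [0.5062, 0.8374, -0.2354, 1.8612, 0.3783, 0.4866, -0.3264], 'tool_pos': [0.5093, -0.2458, 0.1025], 'opening': 0.3336, 'contact_force': [1.2069, 2.4898, -2.6664], 'moment': [0.3921, -0.3246, -0.0423]}
az -19.2 tilt [-0.001 -1.    -0.   ]
[-0.107  0.    -0.014] bush z 0.07434913187965812
```

Request:
send_rows(
  motion=[
    [[0, 0, 0, -0.02, 0.06, 0, 0.6], [0, 0, 0, 0, 0.06, 0, 0.6], [0, 0, 0, 0, 0.05, 0, 0.6], [0, 0, 0, 0, 0, 0, 0.6], [0, 0, 0, 0, 0, 0, 0.6]],
  ],
)

```text
clock: 39.08
tool_pos: [0.5093, -0.2458, 0.1003]
eef_rot: [0.409, -0.576, 0.577, -0.409]
contact_force: [0.6, 2.6, 5.8]
opening: 0.341
```

```bash
python3 st.py
```

```text
{'clock': 39.0833, 'q': [0.5039, 0.8409, -0.2322, 1.8626, 0.3803, 0.4809, -0.329], 'tool_pos': [0.5093, -0.2458, 0.1003], 'opening': 0.3414, 'contact_force': [0.611, 2.6043, 5.8104], 'moment': [0.5545, 0.0875, 0.0607]}
az -19.2 tilt [ 0. -1.  0.]
[-0.106 -0.    -0.017] bush z 0.07207586974547894
```

Seated at 72.1 mm with about 7 N of contact. I'll release, lift away and look.

Request:
send_rows(
  motion=[
    [[0, 0, 0, 0, -0.02, 0, 0.6], [0, 0, 0, 0, 0, 0, 0.2], [0, 0, 0, 0, 0, 0, 0], [0, 0, 0, 0, 0, 0, -0.3], [0, 0, 0, 0, 0, 0, -0.6]],
  ],
)

```text
clock: 39.5
tool_pos: [0.5089, -0.2464, 0.0998]
eef_rot: [0.409, -0.577, 0.577, -0.409]
contact_force: [0.9, 1.0, -0.1]
opening: 0.604
```

Request:
send_rows(
  motion=[
    [[0, 0, 0, 0, -0.5, 0, -0.6], [0, 0, 0, 0, -1, 0, -0.6], [0, 0, 0, 0, -1, 0, -0.6], [0, 0, 0, 0, -1, 0, -0.6], [0, 0, 0, 0, -1, 0, -0.6]],
  ],
)

```text
clock: 39.92
tool_pos: [0.5091, -0.246, 0.1915]
eef_rot: [0.409, -0.576, 0.577, -0.409]
contact_force: [0.9, -0.3, -0.7]
opening: 0.797
```

Request:
send_rows(
  motion=[
    [[0, 0, 0, 0, -1, -1, -0.6], [0, 0, 0, 0, -1, -1, -0.6], [0, 0, 0, 0, 0, -1, -0.6], [0, 0, 0, 0, 0, -1, -0.6], [0, 0, 0, 0, 0, -1, -0.6]],
  ],
)

```text
clock: 40.33
tool_pos: [0.4141, -0.2128, 0.2311]
eef_rot: [0.409, -0.576, 0.577, -0.41]
contact_force: [-0.4, 0.5, -0.3]
opening: 0.802
```

```bash
python3 - <<'E'
import st
from h import *
d=imaging.snapshot("scene"); crop(d,340,140,60,60,10,"s14.png")
for X in [(.5096,-.2445,z) for z in (.099,.072,.065,.04)]: print(X[2],((proj(d,X)-[340,140]+.5)*10).round())
d=imaging.snapshot("top"); crop(d,340,180,90,80,7,"t14.png")
E
```

```text
{'clock': 40.3333, 'q': [0.5927, 0.5333, -0.3311, 2.0525, 0.2986, 0.5989, -0.2799], 'tool_pos': [0.4141, -0.2128, 0.2311], 'opening': 0.8018, 'contact_force': [-0.4444, 0.5339, -0.3332], 'moment': [-0.0468, -0.0497, -0.0086]}
az -19.3 tilt [ 0.001 -1.     0.002]
[-0.121  0.009  5.023] bush z 0.20288454783119755
0.099 [351. 320.]
0.072 [343. 398.]
0.065 [341. 419.]
0.04 [335. 489.]
```

View pics/s14.png

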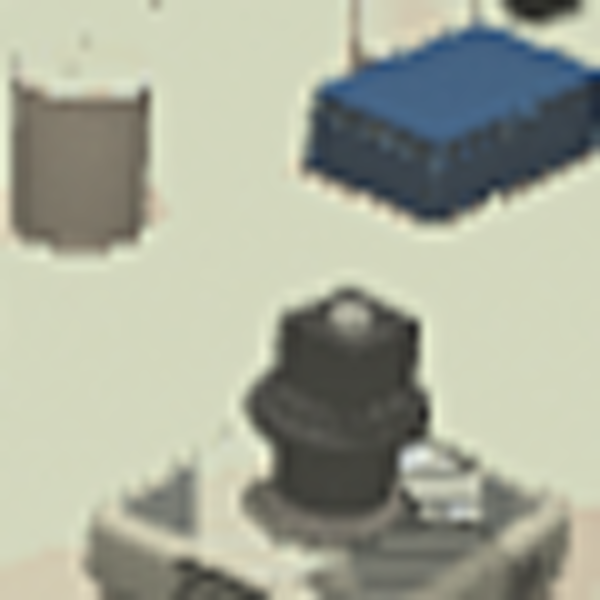

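View pics/t14.png

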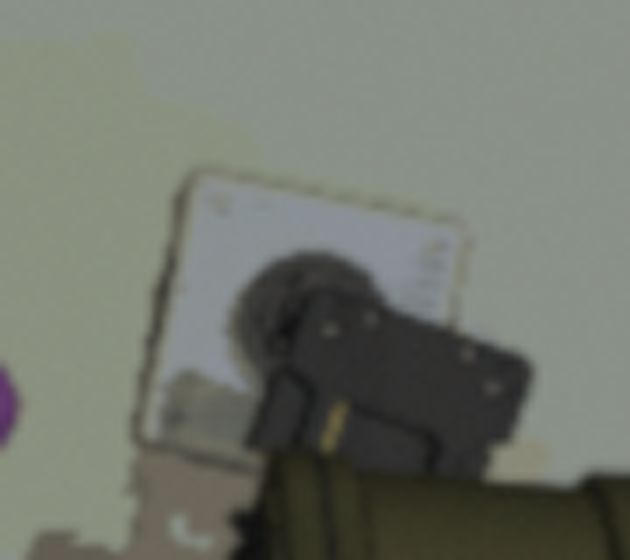

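The bushing is down. The nose just shows at crop (350,315), against (351,320) predicted for a top face at 99 mm, and the stack is upright. The gripper is clear, so I'm handing in.

```bash
python3 -c "
from plant import job
print(job.finish_job())"
```

```text
the job is handed in; nothing more can be done
None
```

I put the spacer, washer and square-bored bushing on the spindle in that order. I pushed each one home, released it and handed the job in at about 40.5 s of the 72 s allowed. No verdict came back.

- **Heights:** at release, the gripper readings put the undersides at about 39.5, 64.3 and 72.1 mm above the worktop. The targets are 40, 65 and 72 mm, within 2 mm.
- **Forces:** the highest force in any reading was about 9 N, with the bushing resting on the square. Readings came only at the end of each move, so brief peaks in between weren't seen.
- **Finding the square by feel:** I pressed lightly and turned the bushing. It caught on the square, but I overshot and it pushed about 1.5 mm sideways. I backed the turn off and eased the sideways load, and it then went down freely.
- **Last picture:** the stack looked upright, with the spindle's nose showing just above the bushing where predicted. The gripper was clear.

**Checks that disagreed or were missed:**
- **Centre position:** while seating the bushing, the gripper sat about 2 mm in y from the centre I had found with the spacer. I put this down to the bushing sitting off-centre in the jaws. The square bore should limit the bushing's own offset to about 0.75 mm, but I didn't measure that.
- **Top view:** the gripper partly hid the stack in the last top picture, so only the scene camera confirms it.
- **Bystanders:** I didn't measure the vial, timer or forceps again at the end. The arm stayed clear of all three, and the vial looked upright and in place in the pictures that showed it.

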